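# Scrub the lab beakers on the indexing wash table

### The job

Wash the beakers that are on the bench, one colour after another in the order white, blue, orange (one of them may be missing today): each goes upright into the nest of its own colour, and is brushed while that nest is clicked in at the wash station, the red tongue; turn the table by its handle to bring the next nest there. Brush each with the long brush: down to the floor of the beaker, up until the brush end is at least half way to the rim, and down to the floor again. Finish with all beakers standing in their nests, the brush standing back in its steel pot, the table turned back so that the white nest is clicked in at the wash station, and the other glassware undisturbed.

Things in the scene. Friction and masses are not known exactly. Their poses are not given: they have to be found in the camera images.
- beaker_white: white open plastic beaker, outside diameter 66 mm (foot chamfered), height 95 mm, wall 3 mm, floor 5 mm thick, 150 g with a weighted foot, the same all round; origin: centre of its underside, z up. Starts upright on the bench, or is absent
- beaker_blue: blue open plastic beaker, outside diameter 66 mm (foot chamfered), height 95 mm, wall 3 mm, floor 5 mm thick, 150 g with a weighted foot, the same all round; origin: centre of its underside, z up. Starts upright on the bench, or is absent
- beaker_orange: orange open plastic beaker, outside diameter 66 mm (foot chamfered), height 95 mm, wall 3 mm, floor 5 mm thick, 150 g with a weighted foot, the same all round; origin: centre of its underside, z up. Starts upright on the bench, or is absent
- nest_white (a point): white disc with four 16 mm white round-topped pins around it, on the dark turning disc; the point is the centre of the nest floor (40 mm above the bench), 110 mm from the turning axis. A beaker of the same colour stands between the pins with 4.5 mm play all round
- nest_blue (a point): blue disc with four 16 mm blue round-topped pins around it, on the dark turning disc; the point is the centre of the nest floor (40 mm above the bench), 110 mm from the turning axis. A beaker of the same colour stands between the pins with 4.5 mm play all round
- nest_orange (a point): orange disc with four 16 mm orange round-topped pins around it, on the dark turning disc; the point is the centre of the nest floor (40 mm above the bench), 110 mm from the turning axis. A beaker of the same colour stands between the pins with 4.5 mm play all round
- wash_station (a point): point fixed to the grey base of the wash table, 40 mm above the bench and 110 mm from the turning axis, on the side of the red tongue (70 x 30 mm, 22 mm high, sticking out under the disc on the robot's side): the centre of whichever nest is at the wash station lies here. The base is fixed to the bench
- handle (a point): on the turning axis of the wash table, at the height to grip its T-handle (150 mm above the bench): a yellow upright flat bar 70 mm long, 14 mm thick, 36 mm tall (124 to 160 mm above the bench) on a 24 mm thick spindle. The long way of the bar points at nest_blue. The disc below is 316 mm across, its top 40 mm above the bench
- turntable (a joint): angle of the wash table's disc, rad, growing anticlockwise seen from above. It clicks into three positions: 0 (white nest at the wash station), 1.047 (blue), 2.094 (orange); end stops 0.25 beyond 0 and 2.094. The click spring is overcome with about 0.2 N m; let go within 0.3 of a click position the disc swings home to it. It starts at the white or the blue click, or between
- brush: long bottle brush, 215 mm, 80 g: cream cylindrical head 38 mm across and 78 mm long at the lower end (flat end face 28 mm across), 8 mm steel shaft, green square handle 18 x 18 mm from 130 to 215 mm above the end face. Origin: centre of the flat end face of the head; z points to the handle, x and y are square to the handle's faces. Starts standing head-down in the pot
- brush_pot: steel pot that holds the brush, fixed to the bench: outside 53 mm across (foot 68 mm), 65 mm high, bore 46 mm, floor 6 mm thick. Origin: centre of its underside
- flask_a: empty conical glass flask, 84 mm across, 140 mm high; leave alone. Origin: centre of its underside
- flask_b: empty conical glass flask, 76 mm across, 125 mm high; leave alone. Origin: centre of its underside
- reagent: white jar with brown lid, 64 mm across, 130 mm high; leave alone. Origin: centre of its underside
- amber: amber bottle with black cap, 60 mm across, 150 mm high; leave alone. Origin: centre of its underside
- petri: closed clear dish, 90 mm across, 30 mm high; leave alone. Origin: centre of its underside
Mind the look-alikes: they are no part of the job. Leave any yellow look-alike of the beaker_blue alone. What is shaped like the beaker_orange but pink or turquoise is not meant.

How it is judged:
By the outcome, as a careful person would: the job done as asked, in the order asked, and still so for the second after the job is handed in, with the robot touching nothing.
Of beaker_white, beaker_blue, beaker_orange only 2 to 3 are there at a start; the rules pass over those that are not, and their reading is None.
At some moment in a run one of beaker_white, beaker_blue, beaker_orange may be knocked a few centimetres aside while the robot is not near it.
It also fails if it takes over 210 s, if anything falls off the work surface, if the arm or the gripper's body presses on something with over 40 N, if the wrist force passes 120 N, or if a joint passes its speed limit or range.

### The arm

A 6-joint arm with a two-finger parallel gripper is mounted at the origin on the work surface. World frame = base frame: x ahead of the robot, y to its left, z up, the work surface at z = 0. Lengths are in m, angles in rad, forces in N, time in s.
With the tool pointing down it reaches from about 0.325 to 0.925 m from the base axis. Payload 3.1 kg.
Tool frame: the origin (TCP) lies at the very end of the fingers, on their centre line; the grasp point (between the pads) lies manip.tcp_to_grasp behind it (manip.tcp_to_grasp is the distance from the TCP to the grasp point, in m); z points along the fingers, y is the direction in which the jaws open and shut (so a half turn about z gives the same grasp; the last joint's range is limited). The gripper opens to 85 mm and grips with 20 to 120 N. Pads are 22 mm wide; open, the fingers measure 114 mm over their backs; the gripper's body (76 mm by 85 mm) begins 54 mm behind the grasp point. The pads swing forward as they close: fully open they stand 13 mm farther back than shut.
Start: joints at [-1.382, 0.217, 1.613, -0, 1.311, -0.112], TCP at [0.185, -0.597, 0.231] pointing down, gripper open.
Joint ranges: [-2.75, 2.75], [-0.78, 2.1], [0.31, 2.55], [-1.13, 4.27], [0.13, 2.63], [-2.58, 2.58]. Speed limits (rad/s): [2.79, 2.79, 3.14, 3.14, 3.14, 3.14].

### API

Orientations are given as a unit quaternion [w, x, y, z].
In Python, from plant import manip gives the robot as it stands.
- The arm moves only by the tool arm_command, never from a script. Its argument "targets" is a list of rows, each a list of 7 numbers: the finger opening in mm, from 0 to 85.4, then the shift along the tool's x, y, z in mm, then the turn, a rotation vector about the tool's x, y, z in rad. In form: [[jaw, dx, dy, dz, wx, wy, wz], ...]. A call has 1 to 5 rows; each row shifts and turns the commanded pose from where the row before left it, along the tool's axes as they then stand; what a row does not reach is not made up. A row lasts 1/12 s, in which the tool goes at most 41.7 mm and 7.16 degrees, less where a joint would pass 70% of its speed; a pose out of reach is approached as far as the arm can. A call is refused whole if a number of a shift passes 41.7 or a number of a turn 0.125, either way. A call with a gripper value outside its range is refused whole. The fingers move at their own pace and stop on an object; "newtons" is the grip in N (left out, the last holds). Time passes only in rows, so rows that do not move let the fingers close. It gives the time, the measured TCP pose, the force and the opening at its end, in the units of the state.
- manip.state(): the state, without advancing time (a new reading comes with each control period).
- manip.grab_frame(name): name is "scene" or "top" or "wrist"; returns the picture (400x640x3 uint8, blue, green, red); there is no depth.
- manip.camera_info(name): a dict with "fov_y" (degrees; the focal length in pixels is half the picture's height over the tangent of half this angle, whatever the lens; pixels are square), "cx", "cy" (the principal point, pixels), "camera_from_world" (4x4, takes a point from world to camera coordinates). Camera axes: x right, y down, z forward; pixel columns grow to the right and rows downward; lengths in m; the calibration is good to about 2 mm. The wrist camera is an equidistant fisheye: a pixel r from the principal point sees the ray r / f radians off the axis. A picture is of the moment at which its call begins: read the wrist's pose just before it. camera_info takes no time and is no camera call; for the wrist camera it gives the pose at the moment of the call.
- manip.sign_off(): hands the job in, once; it reports no verdict.
The state is a dict: "t": time; "q": joint angles; "qd": joint speeds; "tau": joint torques, N m; "eef_pos": TCP position; "eef_rot": TCP orientation; "force": force on the tool from outside, world axes, zero at the start; "moment": the same for the moment, N m; "grip_width": finger opening in m.
Only numpy, scipy, OpenCV 4.12 (cv2) and the standard library are available. Lean on these libraries where they do the work, as an engineer would, in place of code of your own. Each camera call takes 0.05 s, during which the arm holds its last target.

## Working session

There is one attempt and no reset: what is moved stays moved. The work goes in short steps, Python scripts to look and compute and a tool call to move; the robot and the scene stay as the last step left them, time stands still between calls to the robot, and variables do not carry over. Pictures are saved under pics/ and viewed, and the job is handed in when it is done.

Besides the shell and the picture viewer there is one more tool, called after "Emit:" by a JSON object that holds its "name" and its "arguments". arm_command: Moves the arm, as the interface text tells. Its arguments: {"type":"object","properties":{"targets":{"type":"array"},"newtons":{"type":"number"}},"required":["targets"]}

```bash
ls; mkdir -p pics; python3 - <<'E'
from plant import manip
import cv2
print(manip.state()); print(manip.tcp_to_grasp)
for n in ["scene","top","wrist"]:
    i=manip.camera_info(n); print(n,i)
    cv2.imwrite(f"pics/{n}0.png",manip.grab_frame(n))
E
```

```text
pics
{'t': 0.0, 'q': array([-1.38217292e+00,  2.17745284e-01,  1.61497835e+00,  2.45450864e-05,
        1.31129849e+00, -1.12194427e-01]), 'qd': array([ 6.07120772e-05,  1.86994305e-05,  8.89167917e-04, -8.77570235e-04,
       -1.87847359e-03,  1.14154925e-03]), 'tau': array([-4.65497506e-04, -3.96845019e+01, -3.03852618e+01, -2.24421910e-04,
        9.72588634e-03, -9.96438398e-08]), 'eef_pos': array([ 0.18506191, -0.59609698,  0.2299507 ]), 'eef_rot': array([-1.21429852e-03,  9.88709632e-01,  1.49839208e-01, -3.45599262e-05]), 'force': array([-0.72673353, -0.29183823, -0.10042845]), 'moment': array([-0.07196432, -0.01051182,  0.03394542]), 'grip_width': 0.08542503840225536}
0.0187
scene {'fov_y': 49.10674350676875, 'cx': 321.69845693598677, 'cy': 196.09901872773864, 'camera_from_world': array([[ 0.22978285,  0.97304542,  0.01955636, -0.12456738],
       [ 0.54894628, -0.11298767, -0.82818583, -0.2077396 ],
       [-0.8036528 ,  0.20103829, -0.5601123 ,  1.78094768],
       [ 0.        ,  0.        ,  0.        ,  1.        ]])}
top {'fov_y': 42.6104688418513, 'cx': 316.65648119078116, 'cy': 194.79657111264862, 'camera_from_world': array([[-0.01218154, -0.99991524,  0.0045951 ,  0.00957662],
       [-0.98752678,  0.01130892, -0.15704446,  0.53418627],
       [ 0.15697918, -0.00645083, -0.98758084,  1.45809675],
       [ 0.        ,  0.        ,  0.        ,  1.        ]])}
wrist {'fov_y': 65.70646984690485, 'cx': 316.65305359305626, 'cy': 198.81005431013216, 'camera_from_world': array([[ 0.29602245, -0.95517815, -0.00232771, -0.62491877],
       [-0.91925015, -0.28554829,  0.27100061, -0.03445413],
       [-0.25951854, -0.07808252, -0.96257636,  0.37847605],
       [ 0.        ,  0.        ,  0.        ,  1.        ]])}
```

View pics/scene0.png

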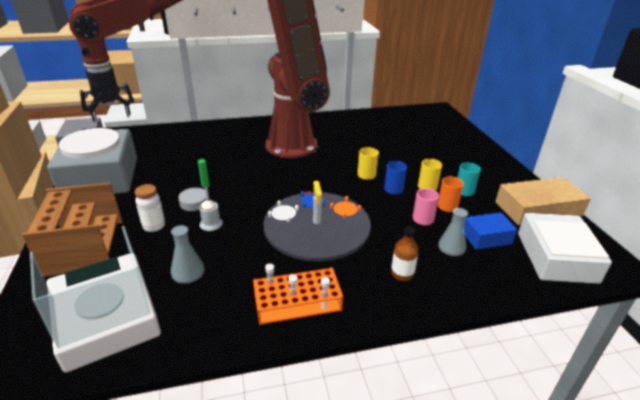

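View pics/top0.png

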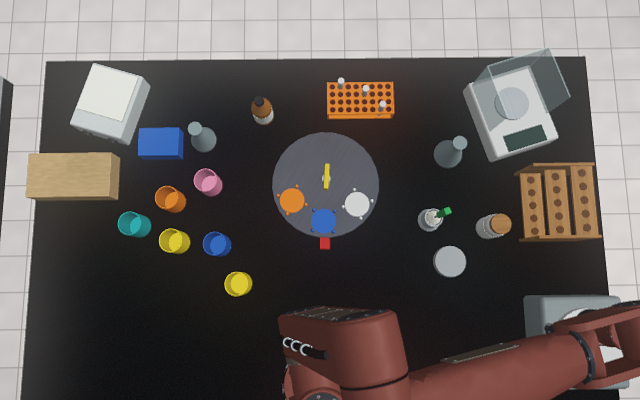

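View pics/wrist0.png

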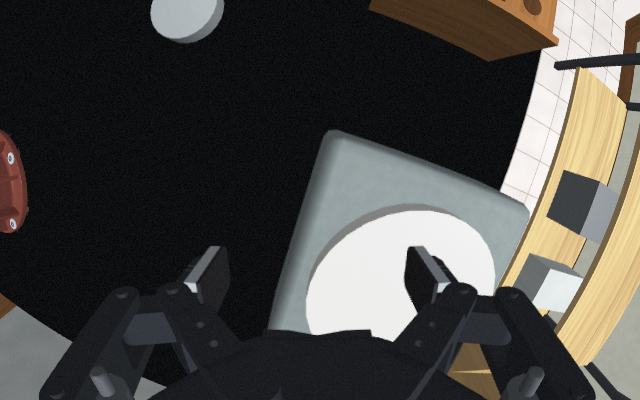

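White beaker absent. Measure the rest from enlarged crops.

```bash
cat > h.py <<'E'
import numpy as np, cv2
from plant import manip
from scipy.spatial.transform import Rotation as R
def cam(n):
    i=manip.camera_info(n); f=200/np.tan(np.radians(i["fov_y"]/2)); return i,f
def ray(n,u,v,info=None):
    i=info or manip.camera_info(n); f=200/np.tan(np.radians(i["fov_y"]/2))
    a=(u-i["cx"]); b=(v-i["cy"])
    if n=="wrist":
        r=np.hypot(a,b); th=r/f; d=np.array([np.sin(th)*a/max(r,1e-9),np.sin(th)*b/max(r,1e-9),np.cos(th)])
    else: d=np.array([a/f,b/f,1.])
    T=i["camera_from_world"]; Rm=T[:3,:3]; c=-Rm.T@T[:3,3]
    return c,Rm.T@d
def onz(n,u,v,z,info=None):
    c,d=ray(n,u,v,info); return (c+d*(z-c[2])/d[2])
def proj(n,p,info=None):
    i=info or manip.camera_info(n); f=200/np.tan(np.radians(i["fov_y"]/2))
    T=i["camera_from_world"]; q=T[:3,:3]@np.array(p)+T[:3,3]
    if n=="wrist":
        r=np.hypot(q[0],q[1]); th=np.arctan2(r,q[2]); return i["cx"]+f*th*q[0]/r, i["cy"]+f*th*q[1]/r
    return i["cx"]+f*q[0]/q[2], i["cy"]+f*q[1]/q[2]
def crop(img,x,y,w,h,s,name):
    c=cv2.resize(img[y:y+h,x:x+w],None,fx=s,fy=s,interpolation=cv2.INTER_CUBIC); cv2.imwrite("pics/"+name,c)
def st():
    s=manip.state(); r=R.from_quat(np.roll(s["eef_rot"],-1))
    return s,np.array(s["eef_pos"]),r
E
python3 - <<'E'
from h import *
im=cv2.imread("pics/top0.png")
crop(im,100,160,160,120,5,"c1.png")
crop(im,260,120,130,130,5,"c2.png")
crop(im,400,180,120,100,6,"c3.png")
E
```

```text
(no output)
```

View pics/c1.png

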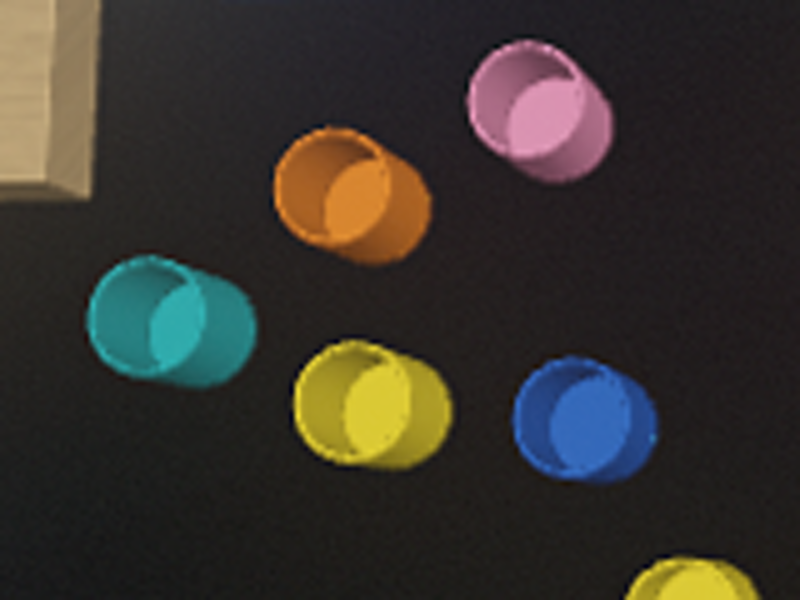

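View pics/c2.png

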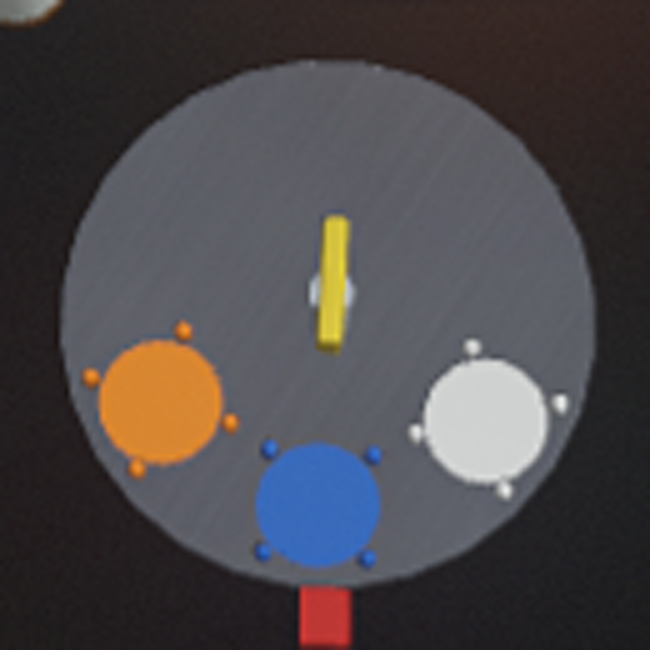

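View pics/c3.png

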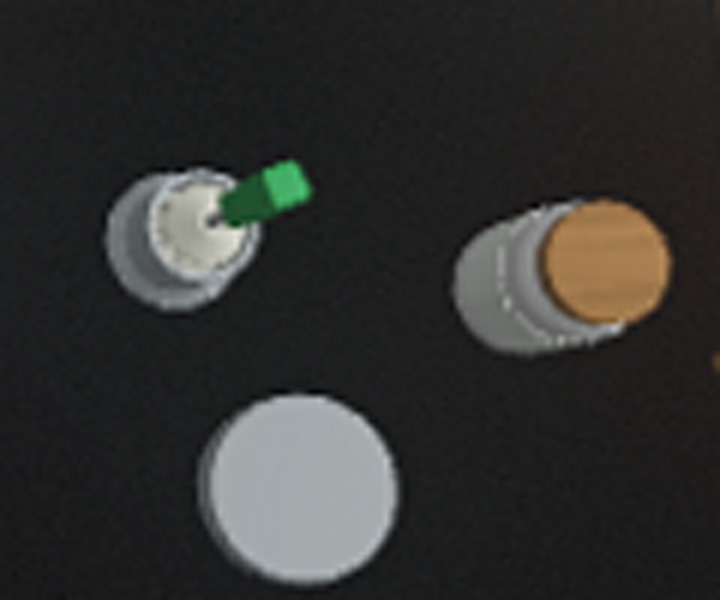

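```bash
python3 - <<'E'
from h import *
def f(x,y,s,u,v): return x+(u+.5)/s-.5, y+(v+.5)/s-.5
P={}
def g(nm,a,u,v,z):
    p=onz("top",*f(*a,u,v),z); P[nm]=p; print(nm,p.round(4))
A=(100,160,5);B=(260,120,5);C=(400,180,6)
g("blue",A,573,418,.095);g("orange",A,332,188,.095);g("pink",A,527,100,.095);g("teal",A,148,319,.095);g("yel",A,353,402,.095)
g("nb",B,318,505,.04);g("no",B,160,402,.04);g("nw",B,486,421,.04);g("disc",B,328,323.5,.04);g("tong",B,325.5,646,.022)
g("h1",B,337,216,.16);g("h2",B,330,345,.16)
g("brushtop",C,288,181,.221);g("potrim",C,205,225,.065);g("petri",C,304,488,.03);g("reag",C,606,262,.13)
c=P["disc"]
for n in("nb","no","nw","tong"):
    d=P[n]-c; print(n,np.hypot(*d[:2]),np.degrees(np.arctan2(d[1],d[0])))
d=P["h2"]-P["h1"];print(np.degrees(np.arctan2(d[1],d[0])),(P["h1"]+P["h2"])/2)
E
```

```text
blue [0.393  0.2898 0.095 ]
orange [0.5239 0.4278 0.095 ]
pink [0.5731 0.3192 0.095 ]
teal [0.451  0.5279 0.095 ]
yel [0.4034 0.4121 0.095 ]
nb [ 0.4585 -0.0148  0.04  ]
no [0.52   0.0767 0.04  ]
nw [ 0.5066 -0.1137  0.04  ]
disc [ 0.5656 -0.0222  0.04  ]
tong [ 0.3777 -0.0184  0.022 ]
h1 [ 0.6033 -0.0252  0.16  ]
h2 [ 0.5322 -0.0203  0.16  ]
brushtop [ 0.4632 -0.3307  0.221 ]
potrim [ 0.4622 -0.3311  0.065 ]
petri [ 0.3381 -0.381   0.03  ]
reag [ 0.4358 -0.4978  0.13  ]
nb 0.10736590335343667 176.04801710961894
no 0.10892085217792596 114.7038827853809
nw 0.10884196363287874 -122.7868963707704
tong 0.1878791720534405 178.82287792966466
176.08374524702518 [ 0.56776051 -0.02273986  0.16      ]
```

Emit:
{"name": "arm_command", "arguments": {"targets": [[85,20,0,-20,0,0,0.1],[85,20,0,-20,0,0,0.1],[85,20,0,-20,0,0,0.1],[85,38,0,0,0,0,0],[85,38,0,0,0,0,0]]}}

```text
t: 0.57
eef_pos: [0.3207, -0.586, 0.2939]
eef_rot: [0.002, 1.0, -0.001, 0.001]
force: [-0.0, -0.2, -1.0]
grip_width: 0.0851
```

Emit:
{"name": "arm_command", "arguments": {"targets": [[85,38,0,0,0,0,0],[85,38,-10,0,0,0,0],[85,30,-28,0,0,0,0],[85,10,-40,0,0,0,0],[85,0,-40,0,0,0,0]]}}

```text
t: 0.98
eef_pos: [0.4381, -0.4651, 0.2897]
eef_rot: [-0.001, 1.0, 0.001, 0.0]
force: [-0.4, -0.4, 0.1]
grip_width: 0.085
```

Emit:
{"name": "arm_command", "arguments": {"targets": [[85,0,-40,0,0,0,0],[85,0,-40,0,0,0,0],[85,0,-40,0,0,0,0],[85,0,-40,0,0,0,0],[85,0,-40,0,0,0,0]]}}

```text
t: 1.4
eef_pos: [0.435, -0.2648, 0.2908]
eef_rot: [-0.0, 1.0, 0.0, -0.0]
force: [0.3, -0.4, 0.2]
grip_width: 0.0849
```

Emit:
{"name": "arm_command", "arguments": {"targets": [[85,0,-40,0,0,0,0],[85,0,-40,0,0,0,0],[85,0,-40,0,0,0,0],[85,0,-40,0,0,0,0],[85,0,-20,0,0,0,0]]}}

```text
t: 1.82
eef_pos: [0.4345, -0.083, 0.2909]
eef_rot: [-0.001, 1.0, 0.002, -0.0]
force: [0.6, 0.3, -0.7]
grip_width: 0.085
```

```bash
python3 - <<'E'
from h import *
import pickle
i=manip.camera_info("wrist"); T=i["camera_from_world"]
im=manip.grab_frame("wrist"); cv2.imwrite("pics/w1.png",im); pickle.dump(i,open("w1.pkl","wb"))
s,p,r=st(); print(p, s["q"], "cam", -T[:3,:3].T@T[:3,3])
E
```

```text
[ 0.43453888 -0.08124128  0.29094818] [-0.34654672 -0.23602511  1.95092742  0.00391599  1.42840484  1.21846627] cam [ 0.50405856 -0.08419267  0.43305567]
```

View pics/w1.png

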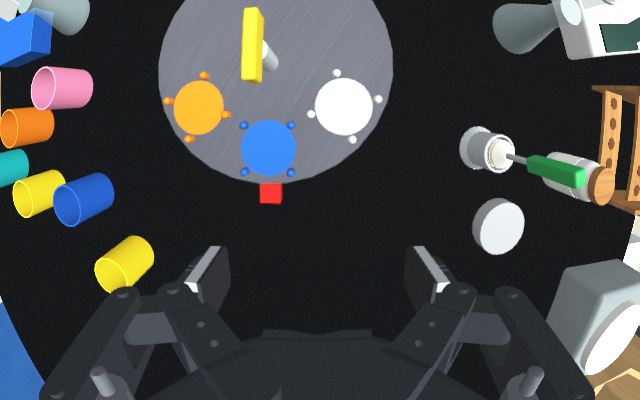

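```bash
python3 - <<'E'
from h import *
import pickle
i=pickle.load(open("w1.pkl","rb"))
P={}
for n,u,v,z in [("nb",269,148,.04),("no",199,107,.04),("nw",344,107,.04),("tong",271,196,.022),("tl",260,202,.022),("tr",282,202,.022),("potrim",500,153,.065),("brushtop",582,178,.221),("petri",498,227,.03)]:
    P[n]=onz("wrist",u,v,z,i); print(n,P[n].round(4))
im=cv2.imread("pics/w1.png"); crop(im,150,0,250,210,3,"c4.png"); crop(im,440,100,190,150,4,"c5.png")
E
```

```text
nb [ 0.4606 -0.0224  0.04  ]
no [0.5179 0.0713 0.04  ]
nw [ 0.5129 -0.1176  0.04  ]
tong [ 0.3919 -0.0203  0.022 ]
tl [ 0.3831 -0.0043  0.022 ]
tr [ 0.3833 -0.0355  0.022 ]
potrim [ 0.4653 -0.3307  0.065 ]
brushtop [ 0.4653 -0.3316  0.221 ]
petri [ 0.3451 -0.3703  0.03  ]
```

View pics/c4.png

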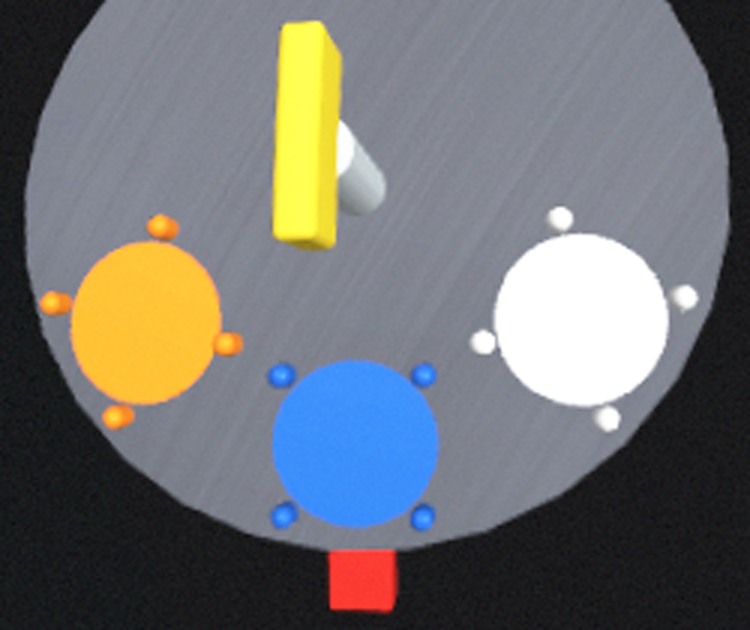

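View pics/c5.png

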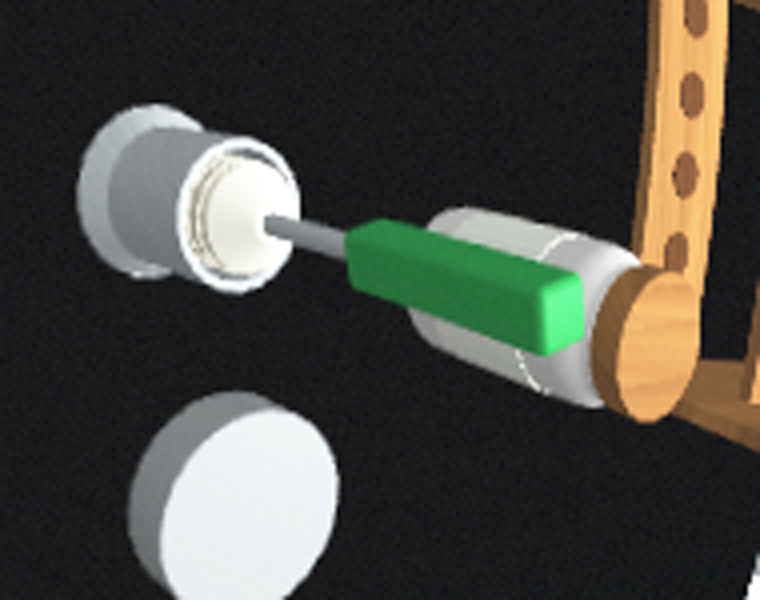

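```bash
python3 - <<'E'
from h import *
im=manip.grab_frame("top"); cv2.imwrite("pics/top1.png",im); print(manip.state()["t"])
crop(im,100,120,290,160,2.75,"c6.png"); crop(im,260,120,130,130,5,"c7.png")
E
```

```text
1.9167
```

View pics/c6.png

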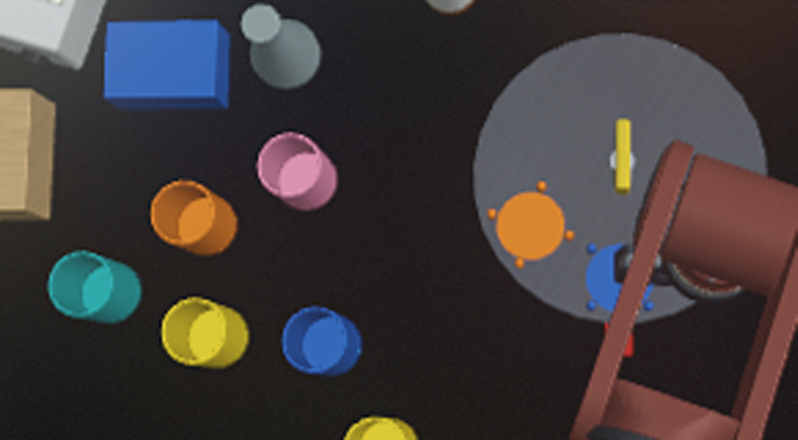

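View pics/c7.png

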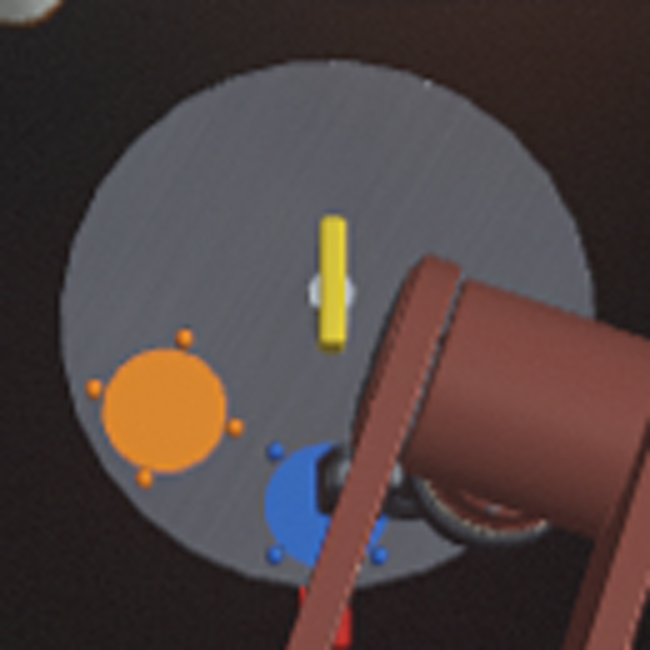

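Emit:
{"name": "arm_command", "arguments": {"targets": [[85,-4,-40,0,0,0,0],[85,-5,-40,0,0,0,0],[85,-5,-40,0,0,0,0],[85,-5,-40,0,0,0,0],[85,-5,-40,0,0,0,0]]}}

```text
t: 2.33
eef_pos: [0.4112, 0.1136, 0.2913]
eef_rot: [0.0, 1.0, -0.001, 0.0]
force: [1.2, 0.8, -0.1]
grip_width: 0.0847
```

Emit:
{"name": "arm_command", "arguments": {"targets": [[85,-5,-40,0,0,0,0],[85,-5,-40,0,0,0,0],[85,-5,-40,0,0,0,0],[85,-3,-30,0,0,0,0],[85,0,-20,0,0,0,0]]}}

```text
t: 2.75
eef_pos: [0.3929, 0.2851, 0.2911]
eef_rot: [-0.0, 1.0, 0.001, -0.0]
force: [0.1, -0.5, 0.6]
grip_width: 0.0853
```

```bash
cat > look.py <<'E'
import sys,pickle
from h import *
n=sys.argv[1]
i=manip.camera_info("wrist"); im=manip.grab_frame("wrist"); cv2.imwrite(f"pics/{n}.png",im); pickle.dump(i,open(n+".pkl","wb"))
s,p,r=st(); print(s["t"],p.round(4), r.as_matrix().round(3).tolist(),s["q"].round(2), s["grip_width"],s["force"].round(1))
E
python3 look.py w2
```

```text
2.8 [0.3932 0.2872 0.2911] [[1.0, 0.004, 0.0], [0.004, -1.0, 0.003], [0.0, -0.003, -1.0]] [ 0.48 -0.13  1.86  0.    1.41  2.05] 0.085089289075776 [0.5 1.1 0.1]
```

View pics/w2.png

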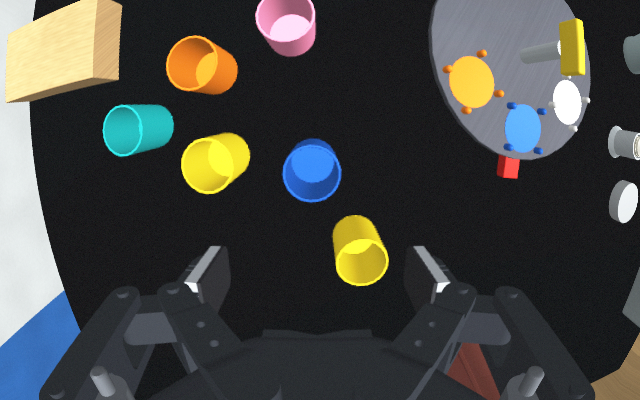

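```bash
python3 - <<'E'
from h import *
import pickle
i=pickle.load(open("w2.pkl","rb"))
for n,u,v in [("blue",312,173.5),("yel2",361.5,262),("yel",208,165),("orange",195,64)]: print(n,onz("wrist",u,v,.095,i).round(4))
im=cv2.imread("pics/w2.png"); crop(im,260,120,160,180,3.3,"c8.png")
p=[];
for a in np.linspace(0,2*np.pi,24): p.append(proj("wrist",[.393+.033*np.cos(a),.2885+.033*np.sin(a),.095],i))
for q in p: cv2.circle(im,tuple(int(round(x)) for x in q),1,(255,255,255),-1)
crop(im,260,120,160,180,3.3,"c9.png")
E
```

```text
blue [0.3963 0.2893 0.095 ]
yel2 [0.2864 0.2287 0.095 ]
yel [0.4073 0.4093 0.095 ]
orange [0.5248 0.4218 0.095 ]
```

View pics/c9.png

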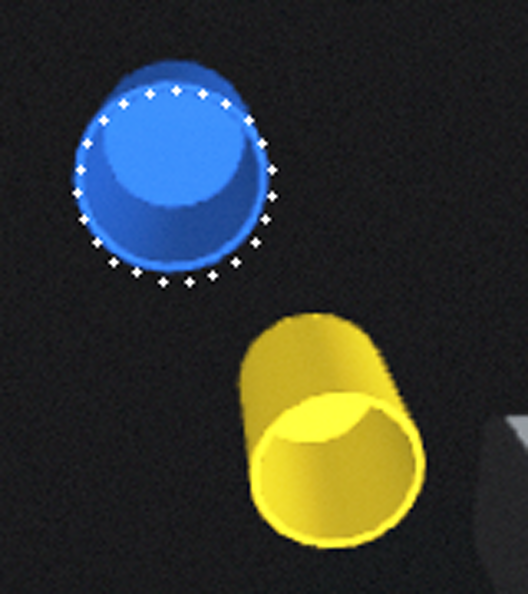

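Emit:
{"name": "arm_command", "arguments": {"targets": [[85,2,0,40,0,0,0],[85,0,0,40,0,0,0],[85,0,0,40,0,0,0],[85,0,0,40,0,0,0]]}}

```text
t: 3.13
eef_pos: [0.3961, 0.2821, 0.1299]
eef_rot: [0.0, 1.0, 0.0, 0.001]
force: [0.5, -0.1, 0.1]
grip_width: 0.0851
```

Emit:
{"name": "arm_command", "arguments": {"targets": [[85,0,0,30,0,0,0],[85,0,0,30,0,0,0],[85,0,0,18,0,0,0],[85,0,0,0,0,0,0],[85,0,0,0,0,0,0]]}}

```text
t: 3.55
eef_pos: [0.3945, 0.2816, 0.0521]
eef_rot: [0.001, 1.0, -0.0, -0.002]
force: [0.2, 0.3, -0.2]
grip_width: 0.0847
```

Emit:
{"name": "arm_command", "arguments": {"targets": [[85,1,-8,0,0,0,0],[70,0,0,0,0,0,0],[60,0,0,0,0,0,0],[55,0,0,0,0,0,0],[55,0,0,0,0,0,0]], "newtons": 30}}

```text
t: 3.97
eef_pos: [0.3974, 0.2916, 0.0549]
eef_rot: [-0.001, 1.0, 0.001, 0.001]
force: [0.1, -0.9, 5.4]
grip_width: 0.0664
```

Emit:
{"name": "arm_command", "arguments": {"targets": [[55,0,0,0,0,0,0],[55,0,0,0,0,0,0],[55,0,0,0,0,0,0]]}}

```text
t: 4.22
eef_pos: [0.3974, 0.2916, 0.0549]
eef_rot: [-0.001, 1.0, 0.001, 0.001]
force: [0.2, -1.7, 6.2]
grip_width: 0.066
```

Emit:
{"name": "arm_command", "arguments": {"targets": [[55,0,0,-15,0,0,0],[55,0,0,-30,0,0,0],[55,0,0,-40,0,0,0],[55,10,25,-30,0,0,0],[55,10,35,0,0,0,0]]}}

```text
t: 4.63
eef_pos: [0.4208, 0.2343, 0.1758]
eef_rot: [-0.003, 1.0, 0.003, 0.007]
force: [2.4, 0.9, -1.2]
grip_width: 0.0663
```

Emit:
{"name": "arm_command", "arguments": {"targets": [[55,10,40,0,0,0,0],[55,10,40,0,0,0,0],[55,10,40,0,0,0,0],[55,5,40,0,0,0,0],[55,5,35,0,0,0,0]]}}

```text
t: 5.05
eef_pos: [0.4556, 0.034, 0.1679]
eef_rot: [0.0, 1.0, 0.0, -0.0]
force: [0.4, 1.4, -2.3]
grip_width: 0.0665
```

Emit:
{"name": "arm_command", "arguments": {"targets": [[55,5,30,0,0,0,0],[55,5,20,0,0,0,0],[55,0,5,0,0,0,0],[55,0,0,0,0,0,0],[55,0,0,0,0,0,0]]}}

```text
t: 5.47
eef_pos: [0.4655, -0.0182, 0.1677]
eef_rot: [-0.001, 1.0, 0.0, -0.001]
force: [0.1, -0.1, -1.9]
grip_width: 0.0659
```

```bash
python3 look.py w3
```

```text
5.5167 [ 0.4656 -0.0178  0.1678] [[1.0, 0.001, -0.001], [0.001, -1.0, 0.001], [-0.001, -0.001, -1.0]] [-0.19 -0.06  2.04  0.    1.17  1.38] 0.06645254315617666 [-0.3  0.3 -1.7]
```

View pics/w3.png

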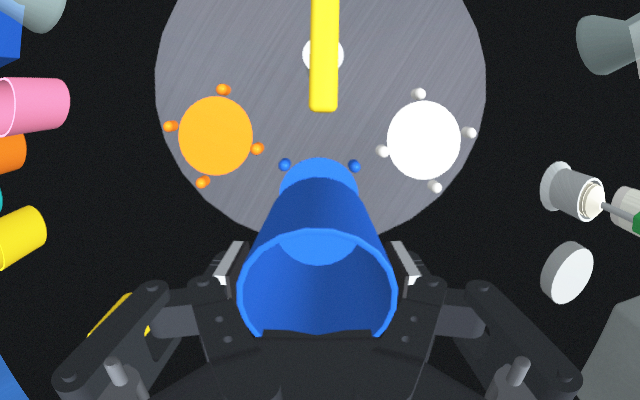

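```bash
python3 - <<'E'
from h import *
import pickle
i=pickle.load(open("w3.pkl","rb"))
im=cv2.imread("pics/w3.png")
o=onz("wrist",215.5,136,.04,i);w=onz("wrist",424,140,.04,i)
b1=onz("wrist",285,165,.050,i);b2=onz("wrist",354,166,.050,i)
h=onz("wrist",324,109,.16,i)
print(o,w,b1,b2,h)
d=(w-o)[:2]; m=(w+o)[:2]/2; print("dist",np.hypot(*d), "should",.11*3**.5)
n=np.array([d[1],-d[0]])/np.hypot(*d); 
for sgn in(1,-1): print("axis/station",m+sgn*n*.055)
for xc,yc,col in [(.4656,-.0178,(255,255,255)),(.4636,-.0178,(0,0,255))]:
  for a in np.linspace(0,2*np.pi,40):
    q=proj("wrist",[xc+.033*np.cos(a),yc+.033*np.sin(a),.208],i); cv2.circle(im,tuple(int(round(x)) for x in q),1,col,-1)
crop(im,200,130,240,220,3,"c10.png")
E
```

```text
[0.5174164  0.07177579 0.04      ] [ 0.51403159 -0.11609859  0.04      ] [0.49153518 0.00783549 0.05      ] [ 0.49071365 -0.05097937  0.05      ] [ 0.53729392 -0.02277675  0.16      ]
dist 0.18790487259309666 should 0.1905255888325765
axis/station [ 0.46073292 -0.02117066]
axis/station [ 0.57071507 -0.02315214]
```

View pics/c10.png

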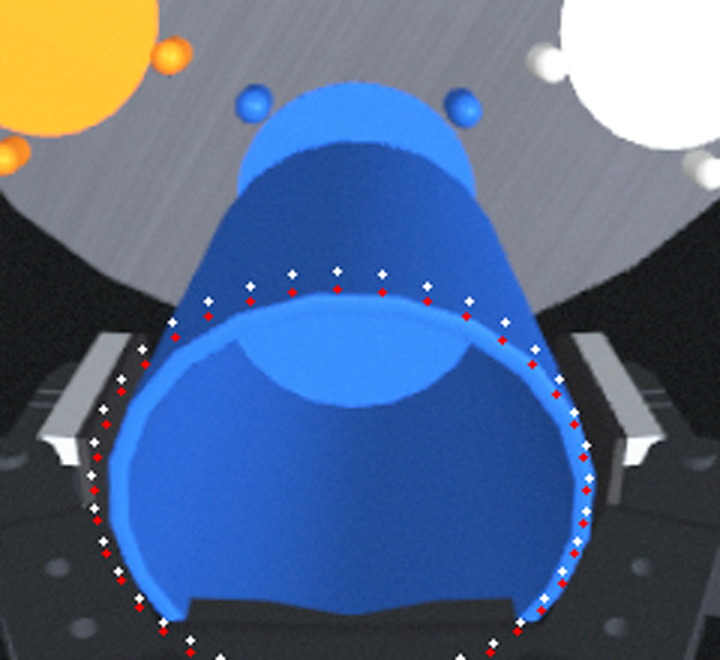

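Emit:
{"name": "arm_command", "arguments": {"targets": [[55,-3,2,10,0,0,0],[55,0,0,25,0,0,0],[55,0,0,20,0,0,0],[55,0,0,10,0,0,0],[55,0,0,6,0,0,0]]}}

```text
t: 5.93
eef_pos: [0.4611, -0.0196, 0.0949]
eef_rot: [-0.001, 1.0, 0.001, -0.002]
force: [0.0, -1.0, 10.8]
grip_width: 0.066
```

Emit:
{"name": "arm_command", "arguments": {"targets": [[55,0,0,2,0,0,0],[55,0,0,0,0,0,0],[55,0,0,0,0,0,0]]}}

```text
t: 6.18
eef_pos: [0.4642, -0.0207, 0.0959]
eef_rot: [0.0, 1.0, 0.001, 0.001]
force: [0.5, 1.0, -1.5]
grip_width: 0.0656
```

```bash
python3 look.py w4
```

```text
6.2333 [ 0.4642 -0.0208  0.096 ] [[1.0, 0.001, 0.002], [0.001, -1.0, -0.0], [0.002, 0.0, -1.0]] [-0.2   0.04  2.09 -0.    1.01  1.37] 0.06644457456591674 [ 0.2 -0.1 -2.8]
```

View pics/w4.png

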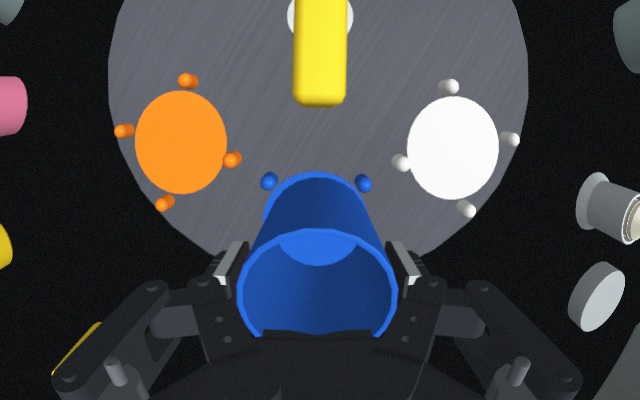

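Emit:
{"name": "arm_command", "arguments": {"targets": [[70,0,0,0,0,0,0],[85,0,0,0,0,0,0],[85,0,0,0,0,0,0],[85,0,0,0,0,0,0]]}}

```text
t: 6.57
eef_pos: [0.4639, -0.021, 0.0959]
eef_rot: [0.0, 1.0, 0.0, 0.001]
force: [-0.0, 0.2, 0.1]
grip_width: 0.0855
```

Emit:
{"name": "arm_command", "arguments": {"targets": [[85,0,0,-20,0,0,0],[85,0,0,-40,0,0,0],[85,0,0,-40,0,0,0],[85,0,0,-40,0,0,0],[85,0,0,-40,0,0,0]]}}

```text
t: 6.98
eef_pos: [0.4629, -0.0208, 0.2772]
eef_rot: [0.0, 1.0, 0.0, 0.0]
force: [-0.4, -0.2, -0.8]
grip_width: 0.085
```

```bash
python3 look.py w5
```

```text
7.0333 [ 0.4681 -0.0217  0.2873] [[1.0, 0.001, 0.016], [0.001, -1.0, -0.003], [0.016, 0.003, -1.0]] [-0.2  -0.18  1.91  0.    1.39  1.37] 0.08544301180890253 [ 2.6 -0.1  5.6]
```

View pics/w5.png

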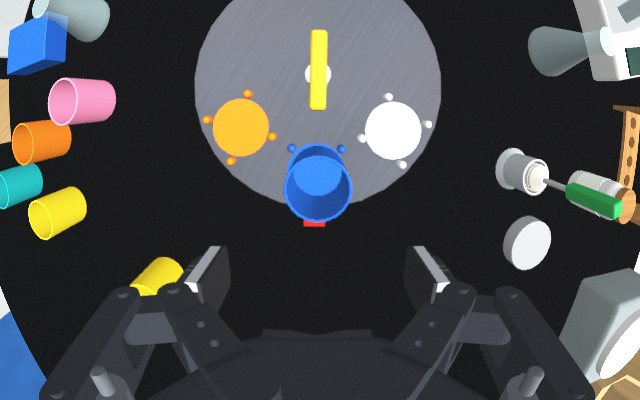

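Emit:
{"name": "arm_command", "arguments": {"targets": [[85,0,40,0,0,0,0],[85,0,40,0,0,0,0],[85,0,40,0,0,0,0],[85,0,40,0,0,0,0],[85,0,40,0,0,0,0]]}}

```text
t: 7.45
eef_pos: [0.4633, -0.2226, 0.2755]
eef_rot: [0.0, 1.0, 0.001, 0.001]
force: [1.6, -0.7, -0.3]
grip_width: 0.0846
```

Emit:
{"name": "arm_command", "arguments": {"targets": [[85,0,40,0,0,0,0],[85,0,20,0,0,0,0],[85,-20,0,0,0,0,0],[85,-30,0,0,0,0,0],[85,0,0,0,0,0,0]]}}

```text
t: 7.87
eef_pos: [0.4098, -0.281, 0.2739]
eef_rot: [-0.001, 1.0, -0.001, -0.002]
force: [0.2, 0.1, -0.5]
grip_width: 0.085
```

```bash
python3 look.py w6
```

```text
7.9167 [ 0.4118 -0.281   0.2746] [[1.0, -0.002, -0.001], [-0.002, -1.0, 0.001], [-0.001, -0.001, -1.0]] [-0.74 -0.09  1.86 -0.    1.38  0.83] 0.08489367852507784 [-0.7  0.1 -0.1]
```

View pics/w6.png

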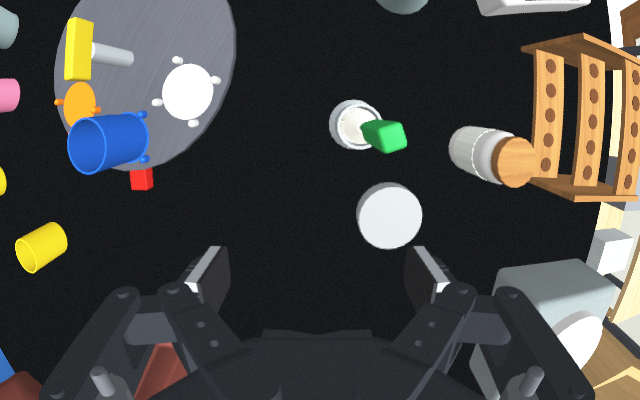

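```bash
python3 - <<'E'
from h import *
crop(cv2.imread("pics/w6.png"),320,85,100,85,7,"c11.png")
E
```

```text
(no output)
```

View pics/c11.png

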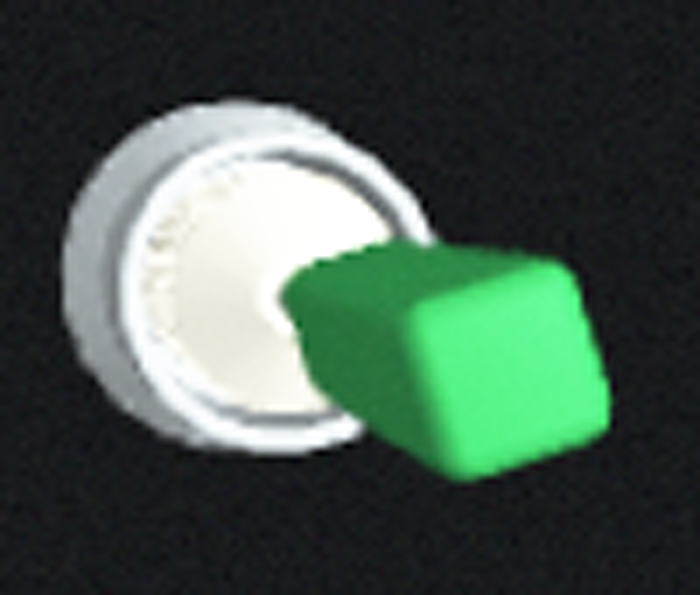

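```bash
python3 - <<'E'
from h import *
import pickle
i=pickle.load(open("w6.pkl","rb"))
C=[(407,308),(562,257),(612,425),(455,483)]
P=[onz("wrist",320+(u+.5)/7-.5,85+(v+.5)/7-.5,.221,i)[:2] for u,v in C]
print(np.array(P).round(4)*1000, "ctr",np.mean(P,0))
for k in range(4):
    d=P[(k+1)%4]-P[k]; print(np.hypot(*d)*1000,np.degrees(np.arctan2(d[1],d[0])))
print(onz("wrist",320+(275+.5)/7-.5,85+(295)/7-.5,.065,i))
E
```

```text
[[ 470.2 -320.6]
 [ 475.3 -335. ]
 [ 460.  -340.4]
 [ 454.2 -325.6]] ctr [ 0.46492309 -0.33040889]
15.320347049037446 -70.27600260130421
16.28785372531659 -160.6634056574981
15.924635375150269 111.25820587519566
16.72886299442494 17.2959687451418
[ 0.46407641 -0.32940262  0.065     ]
```

Emit:
{"name": "arm_command", "arguments": {"targets": [[85,27,25,0,0,0,0],[85,26,24,0,0,0,0],[85,0,0,0,0,0,-0.12],[85,0,0,0,0,0,-0.12],[85,0,0,10,0,0,-0.1]]}}

```text
t: 8.33
eef_pos: [0.4691, -0.3311, 0.2671]
eef_rot: [0.002, 0.985, 0.173, 0.002]
force: [-0.9, -0.3, 1.0]
grip_width: 0.0851
```

Emit:
{"name": "arm_command", "arguments": {"targets": [[85,0,0,20,0,0,0],[60,0,0,30,0,0,0],[60,0,0,30,0,0,0],[60,0,0,14,0,0,0],[60,0,0,0,0,0,0]]}}

```text
t: 8.75
eef_pos: [0.4649, -0.3272, 0.1663]
eef_rot: [-0.003, 0.985, 0.17, -0.002]
force: [-0.4, 0.4, 0.4]
grip_width: 0.06
```

```bash
python3 look.py w7
```

```text
8.8 [ 0.4661 -0.3285  0.1689] [[0.942, 0.335, -0.003], [0.335, -0.942, 0.003], [-0.002, -0.004, -1.0]] [-0.74  0.17  1.8   0.    1.18  0.49] 0.060023504965456304 [0.3 0.5 0.2]
```

View pics/w7.png

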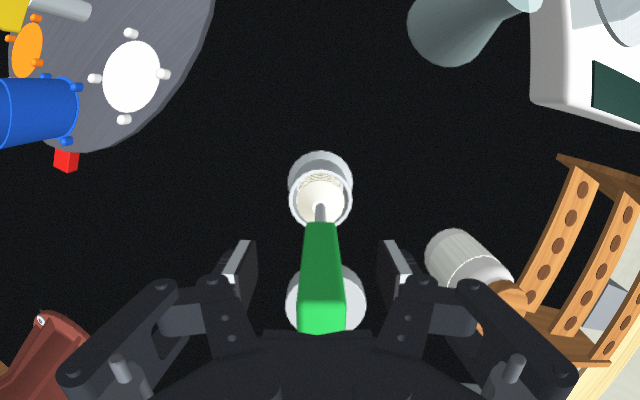

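Emit:
{"name": "arm_command", "arguments": {"targets": [[40,0,0,0,0,0,0],[20,0,0,0,0,0,0],[10,0,0,0,0,0,0],[10,0,0,0,0,0,0],[10,0,0,0,0,0,0]], "newtons": 60}}

```text
t: 9.22
eef_pos: [0.4677, -0.3305, 0.1735]
eef_rot: [0.001, 0.986, 0.17, 0.001]
force: [0.2, 1.8, 4.6]
grip_width: 0.0171
```

Emit:
{"name": "arm_command", "arguments": {"targets": [[10,0,0,0,0,0,0],[10,0,0,0,0,0,0],[10,0,0,-5,0,0,0],[10,0,0,-10,0,0,0],[10,0,0,-20,0,0,0]]}}

```text
t: 9.63
eef_pos: [0.465, -0.3285, 0.204]
eef_rot: [-0.002, 0.986, 0.17, -0.002]
force: [0.5, 0.6, -1.2]
grip_width: 0.0173
```

```bash
python3 look.py w8
```

```text
9.6833 [ 0.4678 -0.331   0.2105] [[0.942, 0.334, 0.003], [0.334, -0.942, -0.003], [0.002, 0.004, -1.0]] [-0.74  0.12  1.76 -0.    1.25  0.49] 0.017090005486531463 [ 1.3 -0.5  2.5]
```

View pics/w8.png

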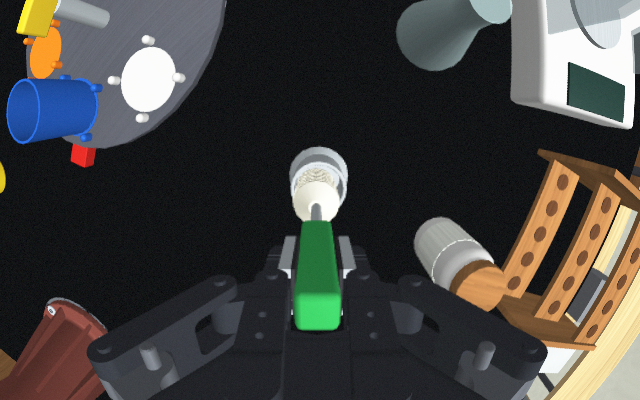

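Emit:
{"name": "arm_command", "arguments": {"targets": [[10,0,0,-30,0,0,0],[10,0,0,-35,0,0,0],[10,0,0,-35,0,0,0],[10,0,0,-30,0,0,0.11],[10,0,0,0,0,0,0.115]]}}

```text
t: 10.1
eef_pos: [0.4693, -0.3325, 0.3457]
eef_rot: [0.006, 0.998, 0.055, 0.005]
force: [0.7, 0.4, 0.6]
grip_width: 0.0172
```

Emit:
{"name": "arm_command", "arguments": {"targets": [[10,0,0,0,0,0,0.115],[10,0,-20,0,0,0,0],[10,0,-35,0,0,0,0],[10,0,-40,0,0,0,0],[10,0,-40,0,0,0,0]]}}

```text
t: 10.52
eef_pos: [0.4661, -0.194, 0.3362]
eef_rot: [0.0, 1.0, -0.001, 0.0]
force: [1.1, -0.4, -1.2]
grip_width: 0.017
```

Emit:
{"name": "arm_command", "arguments": {"targets": [[10,0,-40,0,0,0,0],[10,0,-40,0,0,0,0],[10,0,-40,0,0,0,0],[10,0,-30,0,0,0,0],[10,0,-20,0,0,0,0]]}}

```text
t: 10.93
eef_pos: [0.4659, -0.022, 0.3366]
eef_rot: [-0.0, 1.0, 0.002, 0.001]
force: [2.0, 0.5, -0.9]
grip_width: 0.017
```

Emit:
{"name": "arm_command", "arguments": {"targets": [[10,0,-3,0,0,0,0],[10,0,0,0,0,0,0],[10,0,0,0,0,0,0]]}}

```text
t: 11.18
eef_pos: [0.4664, -0.0224, 0.3364]
eef_rot: [0.001, 1.0, 0.0, 0.0]
force: [-0.2, 0.6, -0.3]
grip_width: 0.017
```

```bash
python3 look.py w9
```

```text
11.2333 [ 0.4664 -0.0228  0.3363] [[1.0, -0.0, 0.0], [-0.0, -1.0, -0.001], [0.0, 0.001, -1.0]] [-0.2  -0.2   1.84 -0.    1.5   1.37] 0.01726273607699154 [-0.3 -0.1 -1.3]
```

View pics/w9.png

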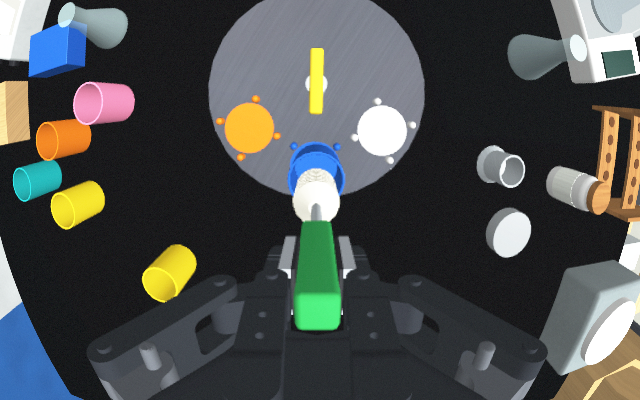

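Emit:
{"name": "arm_command", "arguments": {"targets": [[10,-2,-1,25,0,0,0],[10,0,0,35,0,0,0],[10,0,0,30,0,0,0],[10,0,0,22,0,0,0],[10,0,0,6,0,0,0]]}}

```text
t: 11.65
eef_pos: [0.4612, -0.0217, 0.2135]
eef_rot: [-0.001, 1.0, -0.001, -0.004]
force: [-0.5, -0.1, -2.7]
grip_width: 0.0174
```

Emit:
{"name": "arm_command", "arguments": {"targets": [[10,0,0,3,0,0,0],[10,0,0,3,0,0,0],[10,0,0,1,0,0,0]]}}

```text
t: 11.9
eef_pos: [0.4656, -0.0216, 0.2128]
eef_rot: [0.0, 1.0, -0.0, 0.001]
force: [-0.4, 0.8, -0.9]
grip_width: 0.0171
```

Emit:
{"name": "arm_command", "arguments": {"targets": [[10,0,0,2,0,0,0],[10,0,0,0,0,0,0],[10,0,0,0,0,0,0]]}}

```text
t: 12.15
eef_pos: [0.4662, -0.0214, 0.2125]
eef_rot: [0.001, 1.0, 0.0, 0.002]
force: [-0.8, -0.5, 6.1]
grip_width: 0.017
```

```bash
python3 look.py w10; python3 -c "
from h import *
im=manip.grab_frame('scene');crop(im,220,130,160,120,5,'s1.png')"
```

```text
12.2 [ 0.4662 -0.0214  0.2125] [[1.0, 0.001, 0.005], [0.001, -1.0, -0.002], [0.005, 0.002, -1.0]] [-0.2  -0.12  2.   -0.    1.26  1.37] 0.017098653768797954 [-1.1  0.   5.6]
```

View pics/s1.png

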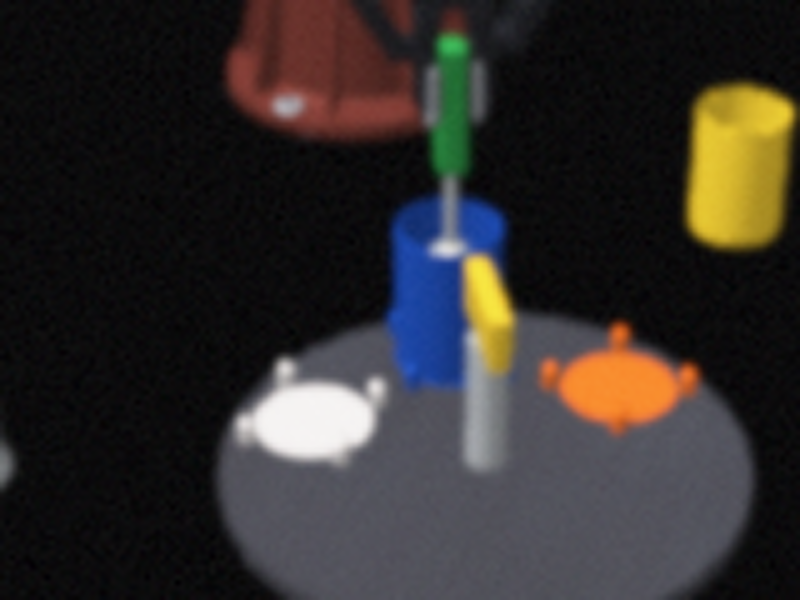

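View pics/w10.png

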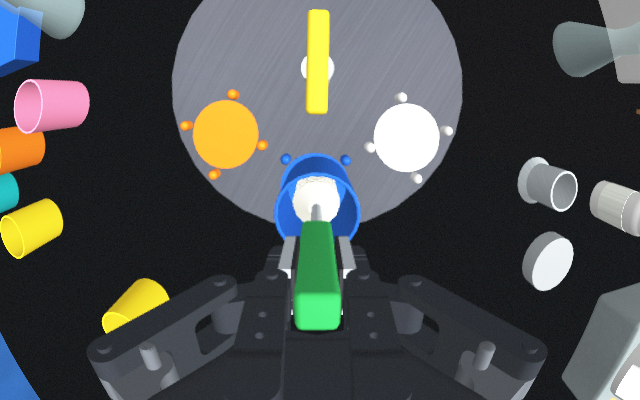

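Emit:
{"name": "arm_command", "arguments": {"targets": [[10,0,0,-25,0,0,0],[10,0,0,-25,0,0,0],[10,0,0,-15,0,0,0],[10,0,0,0,0,0,0],[10,0,0,0,0,0,0]]}}

```text
t: 12.67
eef_pos: [0.4654, -0.021, 0.2759]
eef_rot: [0.0, 1.0, 0.0, 0.002]
force: [-0.2, 0.3, -0.9]
grip_width: 0.0175
```

Emit:
{"name": "arm_command", "arguments": {"targets": [[10,0,0,20,0,0,0],[10,0,0,20,0,0,0],[10,0,0,15,0,0,0],[10,0,0,7,0,0,0],[10,0,0,3,0,0,0]]}}

```text
t: 13.08
eef_pos: [0.4655, -0.021, 0.212]
eef_rot: [0.0, 1.0, 0.001, 0.001]
force: [-3.2, -0.1, 26.4]
grip_width: 0.0172
```

Emit:
{"name": "arm_command", "arguments": {"targets": [[10,0,0,1,0,0,0],[10,0,0,0,0,0,0],[10,0,0,0,0,0,0]]}}

```text
t: 13.33
eef_pos: [0.4655, -0.0211, 0.212]
eef_rot: [0.0, 1.0, 0.001, 0.001]
force: [-3.8, -0.1, 17.3]
grip_width: 0.0172
```

Emit:
{"name": "arm_command", "arguments": {"targets": [[10,0,0,-20,0,0,0],[10,0,0,-35,0,0,0],[10,0,0,-40,0,0,0],[10,0,0,-30,0,0,0],[10,0,20,0,0,0,0]]}}

```text
t: 13.75
eef_pos: [0.4675, -0.0395, 0.3404]
eef_rot: [0.0, 1.0, 0.002, 0.006]
force: [1.1, -1.0, 0.7]
grip_width: 0.0172
```

Emit:
{"name": "arm_command", "arguments": {"targets": [[10,0,35,0,0,0,0],[10,0,40,0,0,0,0],[10,0,40,0,0,0,0],[10,0,40,0,0,0,0],[10,0,40,0,0,0,0]]}}

```text
t: 14.17
eef_pos: [0.4637, -0.2372, 0.3317]
eef_rot: [-0.001, 1.0, 0.001, -0.001]
force: [1.2, 0.3, -0.4]
grip_width: 0.0174
```

Emit:
{"name": "arm_command", "arguments": {"targets": [[10,0,40,0,0,0,0],[10,0,34,0,0,0,0],[10,0,20,0,0,0,-0.1],[10,0,0,0,0,0,-0.12],[10,0,0,0,0,0,-0.12]]}}

```text
t: 14.58
eef_pos: [0.4637, -0.3311, 0.3308]
eef_rot: [-0.001, 0.985, 0.171, -0.001]
force: [-0.4, -0.3, -2.5]
grip_width: 0.0174
```

Emit:
{"name": "arm_command", "arguments": {"targets": [[10,0,0,0,0,0,0],[10,0,0,0,0,0,0],[10,0,0,0,0,0,0]]}}

```text
t: 14.83
eef_pos: [0.4644, -0.3294, 0.3323]
eef_rot: [-0.001, 0.986, 0.168, -0.0]
force: [-0.5, 0.1, -0.4]
grip_width: 0.0174
```

```bash
python3 look.py w11
```

```text
14.8833 [ 0.4645 -0.3293  0.3327] [[0.943, 0.333, -0.001], [0.333, -0.943, 0.001], [-0.0, -0.001, -1.0]] [-0.74  0.03  1.63  0.    1.48  0.49] 0.01689324827893584 [ 0.2  0.5 -0.4]
```

View pics/w11.png

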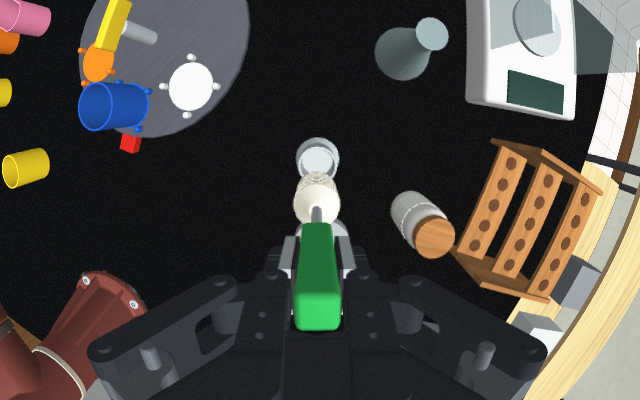

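Emit:
{"name": "arm_command", "arguments": {"targets": [[10,2,1,25,0,0,0],[10,0,0,30,0,0,0],[10,0,0,25,0,0,0],[10,0,0,10,0,0,0],[10,0,0,0,0,0,0]]}}

```text
t: 15.3
eef_pos: [0.4651, -0.3281, 0.2395]
eef_rot: [-0.003, 0.986, 0.169, -0.002]
force: [0.4, 0.2, -0.4]
grip_width: 0.0169
```

```bash
python3 look.py w12; python3 -c "
from h import *
crop(cv2.imread('pics/w12.png'),240,120,160,220,2.7,'c12.png')
im=manip.grab_frame('scene');crop(im,150,130,160,120,5,'s2.png')"
```

```text
15.35 [ 0.4663 -0.3292  0.2421] [[0.943, 0.334, -0.002], [0.334, -0.943, 0.002], [-0.001, -0.003, -1.0]] [-0.74  0.1   1.73 -0.    1.32  0.49] 0.01769519756160008 [ 0.9 -0.8  0.7]
```

View pics/c12.png

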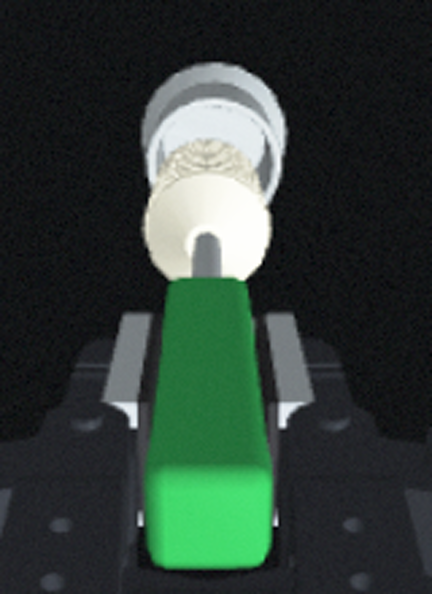

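View pics/s2.png

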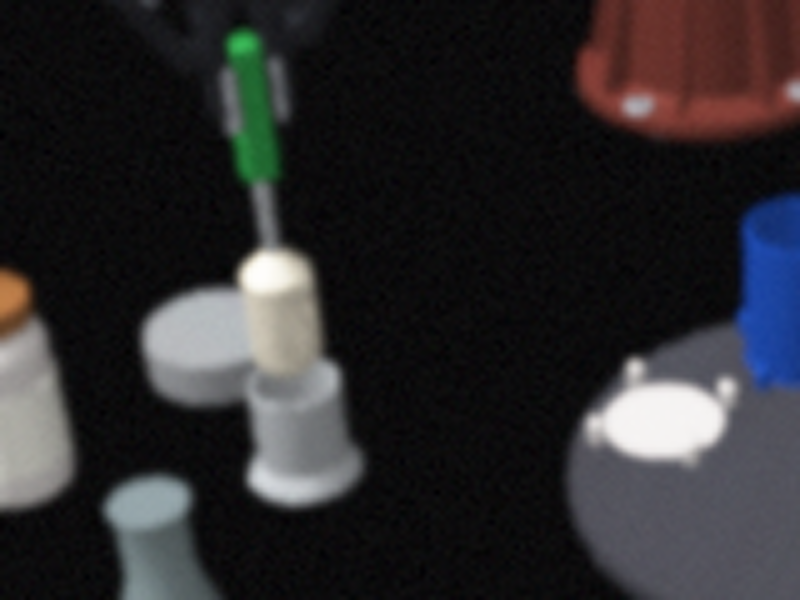

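Emit:
{"name": "arm_command", "arguments": {"targets": [[10,1,2,0,0,0,0],[10,0,0,0,0,0,0],[10,0,0,0,0,0,0],[10,0,0,0,0,0,0]]}}

```text
t: 15.73
eef_pos: [0.469, -0.3322, 0.2447]
eef_rot: [0.001, 0.986, 0.169, 0.001]
force: [-0.3, -0.5, -0.4]
grip_width: 0.0172
```

```bash
python3 look.py w13; python3 - <<'E'
from h import *
import pickle
i=pickle.load(open("w13.pkl","rb"))
im=cv2.imread('pics/w13.png')
s,p,r=st()
# project pot rim at (px,py,.065) hypothesised at grasp pos, and head end circle below TCP
for c,rad,z,col in [((.4677,-.3305),.0265,.065,(0,0,255)),(p[:2],.019,p[2]-.1675+.078,(255,0,0)),(p[:2],.019,p[2]-.1675+.01,(0,255,0))]:
  for a in np.linspace(0,2*np.pi,40):
    q=proj("wrist",[c[0]+rad*np.cos(a),c[1]+rad*np.sin(a),z],i); im[int(round(q[1])),int(round(q[0]))]=col
crop(im,260,120,110,110,6,'c13.png')
E
```

```text
15.7833 [ 0.4688 -0.332   0.2443] [[0.943, 0.334, 0.001], [0.334, -0.943, -0.001], [0.001, 0.001, -1.0]] [-0.74  0.1   1.72 -0.    1.32  0.49] 0.017386373939504193 [-0.4 -0.3 -0.6]
```

View pics/c13.png

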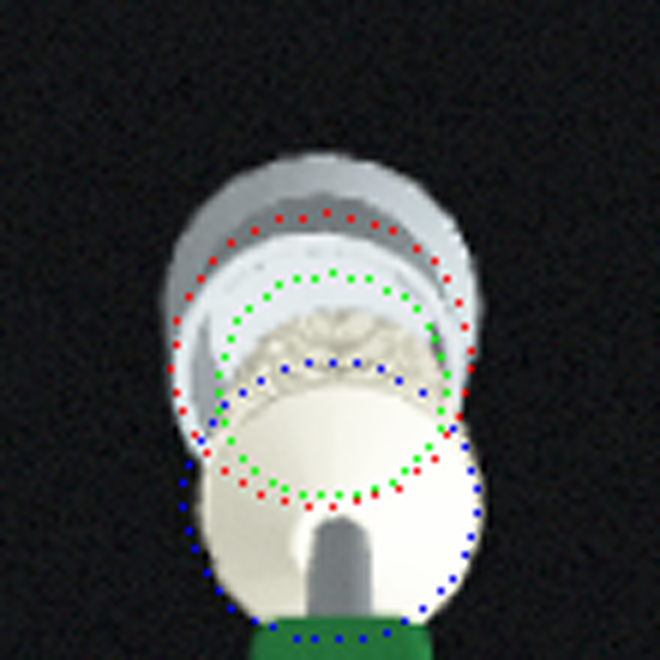

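Emit:
{"name": "arm_command", "arguments": {"targets": [[10,0,-2,0,0,0,0],[10,0,0,10,0,0,0],[10,0,0,15,0,0,0],[10,0,0,10,0,0,0],[10,0,0,0,0,0,0]]}}

```text
t: 16.2
eef_pos: [0.4669, -0.3284, 0.2048]
eef_rot: [-0.002, 0.986, 0.169, -0.001]
force: [1.2, -0.1, -2.0]
grip_width: 0.0174
```

Emit:
{"name": "arm_command", "arguments": {"targets": [[10,0,0,10,0,0,0],[10,0,0,10,0,0,0],[10,0,0,7,0,0,0],[10,0,0,3,0,0,0],[10,0,0,0,0,0,0]]}}

```text
t: 16.62
eef_pos: [0.4673, -0.3293, 0.177]
eef_rot: [-0.001, 0.986, 0.17, -0.001]
force: [0.3, 0.5, -1.6]
grip_width: 0.0171
```

Emit:
{"name": "arm_command", "arguments": {"targets": [[10,0,0,3,0,0,0],[10,0,0,2,0,0,0],[10,0,0,0,0,0,0],[10,0,0,0,0,0,0]]}}

```text
t: 16.95
eef_pos: [0.4678, -0.3299, 0.1735]
eef_rot: [0.0, 0.986, 0.17, 0.0]
force: [0.5, -0.0, -0.8]
grip_width: 0.0171
```

Emit:
{"name": "arm_command", "arguments": {"targets": [[25,0,0,0,0,0,0],[50,0,0,0,0,0,0],[60,0,0,0,0,0,0],[60,0,0,0,0,0,0],[60,0,0,-20,0,0,0]]}}

```text
t: 17.37
eef_pos: [0.4653, -0.3276, 0.1891]
eef_rot: [-0.003, 0.986, 0.17, -0.003]
force: [-1.0, 1.4, -0.3]
grip_width: 0.0604
```

Emit:
{"name": "arm_command", "arguments": {"targets": [[60,0,0,-40,0,0,0],[60,0,0,-30,0,0,0.11],[60,0,0,-10,0,0,0.115],[60,0,0,0,0,0,0.115],[60,0,0,0,0,0,0]]}}

```text
t: 17.78
eef_pos: [0.4685, -0.3304, 0.2754]
eef_rot: [0.001, 1.0, -0.001, 0.001]
force: [-0.1, 0.0, -0.4]
grip_width: 0.0604
```

```bash
python3 look.py w14
```

```text
17.8333 [ 0.4679 -0.3299  0.2739] [[1.0, 0.003, 0.001], [0.003, -1.0, -0.001], [0.001, 0.001, -1.0]] [-0.74  0.07  1.7  -0.    1.37  0.83] 0.060393221427697354 [-0.6 -0.  -0.4]
```

View pics/w14.png

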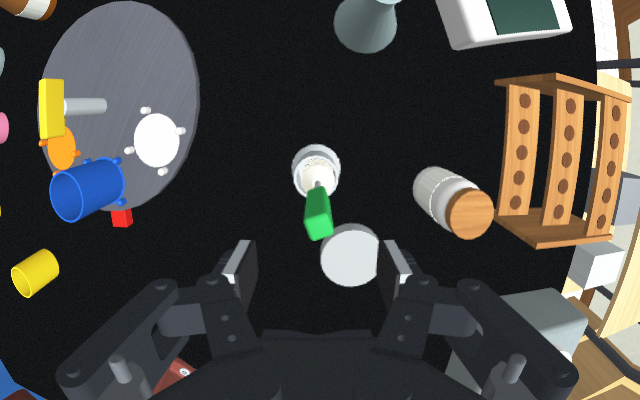

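Emit:
{"name": "arm_command", "arguments": {"targets": [[60,10,-20,0,0,0,0],[60,12,-38,0,0,0,0],[60,12,-38,0,0,0,0],[60,12,-38,0,0,0,0],[60,12,-38,0,0,0,0]]}}

```text
t: 18.25
eef_pos: [0.5251, -0.156, 0.272]
eef_rot: [-0.0, 1.0, 0.002, -0.001]
force: [0.5, 1.0, 0.1]
grip_width: 0.0602
```

Emit:
{"name": "arm_command", "arguments": {"targets": [[60,12,-38,0,0,0,0],[60,12,-38,0,0,0,0],[60,5,-35,0,0,0,0],[60,0,-15,0,0,0,0],[60,0,0,0,0,0,0]]}}

```text
t: 18.67
eef_pos: [0.5538, -0.0279, 0.2719]
eef_rot: [-0.001, 1.0, 0.004, -0.001]
force: [-0.5, 0.4, 0.2]
grip_width: 0.0604
```

Emit:
{"name": "arm_command", "arguments": {"targets": [[60,0,0,0,0,0,0],[60,0,0,0,0,0,0]]}}

```text
t: 18.83
eef_pos: [0.5541, -0.0324, 0.2725]
eef_rot: [0.0, 1.0, 0.001, -0.001]
force: [0.1, -0.9, 0.8]
grip_width: 0.0601
```

```bash
python3 look.py w15
```

```text
18.8833 [ 0.5542 -0.0328  0.2727] [[1.0, 0.001, -0.001], [0.001, -1.0, -0.0], [-0.001, 0.0, -1.0]] [-0.19  0.04  1.73 -0.    1.37  1.39] 0.05984153450232542 [ 0.8 -0.2 -0.5]
```

View pics/w15.png

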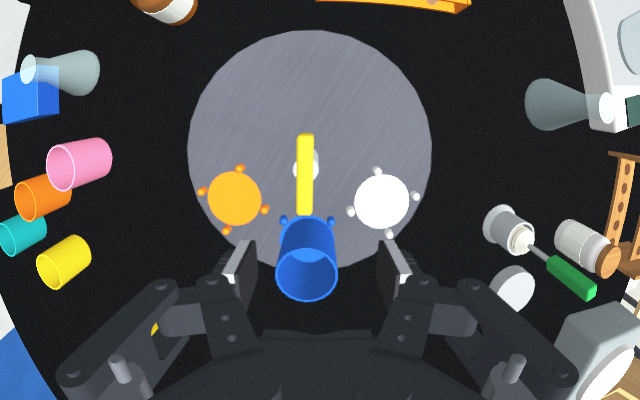

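```bash
python3 - <<'E'
from h import *
import pickle
i=pickle.load(open("w15.pkl","rb"))
a=onz("wrist",306,134,.16,i);b=onz("wrist",304.5,213,.16,i);print(a,b,(a+b)/2,np.degrees(np.arctan2(*(a-b)[1::-1])))
print(onz("wrist",311,149,.04,i))
o=onz("wrist",234.5,198.5,.04,i);w=onz("wrist",381.5,201.5,.04,i);d=(o-w)[:2];print(o,w,np.degrees(np.arctan2(-d[0],d[1])))
E
```

```text
[ 0.60674827 -0.02467228  0.16      ] [ 0.53887024 -0.02296337  0.16      ] [ 0.57280925 -0.02381782  0.16      ] -1.4421904820332274
[ 0.58040218 -0.02662025  0.04      ]
[0.51791315 0.07213284 0.04      ] [ 0.51420129 -0.11650977  0.04      ] -1.1272425863042335
```

Emit:
{"name": "arm_command", "arguments": {"targets": [[60,16,-9,0,0,0,0.02],[60,0,0,30,0,0,0],[60,0,0,40,0,0,0],[60,0,0,35,0,0,0],[60,0,0,25,0,0,0]]}}

```text
t: 19.3
eef_pos: [0.5685, -0.0241, 0.1397]
eef_rot: [-0.0, 1.0, -0.01, -0.002]
force: [-0.5, 0.2, 0.4]
grip_width: 0.0599
```

Emit:
{"name": "arm_command", "arguments": {"targets": [[50,0,0,10,0,0,0],[40,0,0,0,0,0,0],[40,0,0,0,0,0,0]]}}

```text
t: 19.55
eef_pos: [0.5709, -0.0237, 0.1338]
eef_rot: [0.0, 1.0, -0.01, 0.0]
force: [-0.2, 0.4, 0.9]
grip_width: 0.04
```

```bash
python3 look.py w16
```

```text
19.6 [ 0.5721 -0.0237  0.1352] [[1.0, -0.02, 0.003], [-0.02, -1.0, -0.001], [0.003, 0.001, -1.0]] [-0.16  0.21  1.82 -0.    1.11  1.43] 0.0400376980844712 [ 1.1 -0.3  0. ]
```

View pics/w16.png

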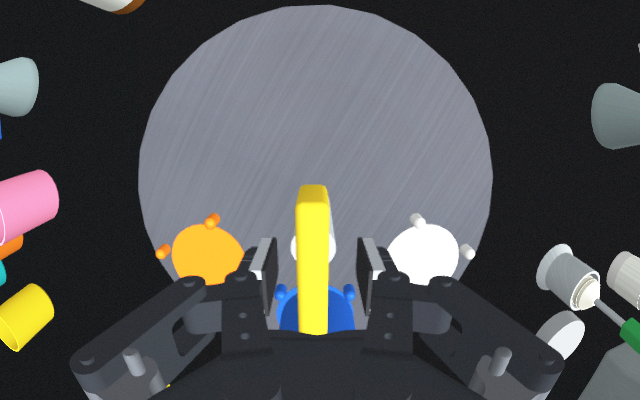

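Emit:
{"name": "arm_command", "arguments": {"targets": [[20,0,0,0,0,0,0],[8,0,0,0,0,0,0],[8,0,0,0,0,0,0],[8,0,0,0,0,0,0],[8,0,0,0,0,0,0]], "newtons": 50}}

```text
t: 20.02
eef_pos: [0.5725, -0.0217, 0.1362]
eef_rot: [-0.001, 1.0, -0.009, 0.002]
force: [-0.5, 4.4, 5.4]
grip_width: 0.0133
```

Emit:
{"name": "arm_command", "arguments": {"targets": [[8,0,0,0,0,0,-0.06],[8,0,0,0,0,0,-0.1],[8,0,0,0,0,0,-0.1],[8,0,0,0,0,0,-0.1],[8,0,0,0,0,0,-0.1]]}}

```text
t: 20.43
eef_pos: [0.5723, -0.0208, 0.1362]
eef_rot: [-0.001, 0.975, 0.22, 0.003]
force: [-0.5, 7.3, 6.9]
grip_width: 0.0127
```

Emit:
{"name": "arm_command", "arguments": {"targets": [[8,0,0,0,0,0,-0.1],[8,0,0,0,0,0,-0.1],[8,0,0,0,0,0,-0.1],[8,0,0,0,0,0,-0.1],[8,0,0,0,0,0,-0.1]]}}

```text
t: 20.85
eef_pos: [0.5715, -0.0199, 0.1361]
eef_rot: [-0.002, 0.89, 0.455, 0.002]
force: [-3.2, 9.3, 9.3]
grip_width: 0.0126
```

Emit:
{"name": "arm_command", "arguments": {"targets": [[8,0,0,0,0,0,-0.06],[8,0,0,0,0,0,-0.03],[8,0,0,0,0,0,0],[8,0,0,0,0,0,0]]}}

```text
t: 21.18
eef_pos: [0.5713, -0.0198, 0.1361]
eef_rot: [-0.002, 0.87, 0.493, 0.002]
force: [-3.1, 7.9, 9.3]
grip_width: 0.0131
```

```bash
python3 look.py w17
```

```text
21.2333 [ 0.5714 -0.0197  0.1362] [[0.514, 0.858, 0.002], [0.858, -0.514, 0.005], [0.005, -0.001, -1.0]] [-0.16  0.2   1.82  0.01  1.12  0.38] 0.012795493306806047 [-3.5  9.2  9.3]
```

View pics/w17.png

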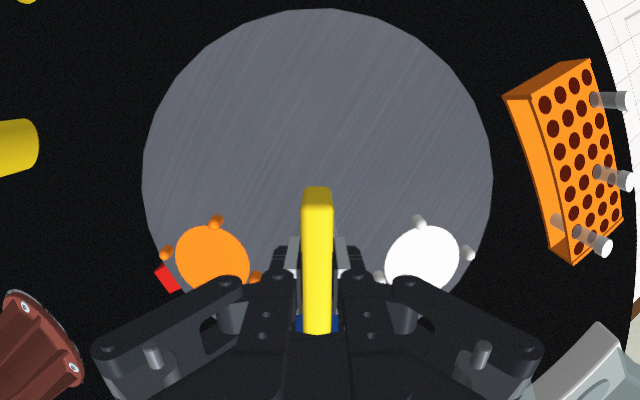

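Emit:
{"name": "arm_command", "arguments": {"targets": [[30,0,0,0,0,0,0],[45,0,0,0,0,0,0],[45,0,0,0,0,0,0],[45,0,0,-25,0,0,0],[45,0,0,-40,0,0,0]]}}

```text
t: 21.65
eef_pos: [0.5661, -0.0226, 0.193]
eef_rot: [-0.004, 0.87, 0.493, -0.005]
force: [1.6, -1.0, -0.1]
grip_width: 0.0453
```

Emit:
{"name": "arm_command", "arguments": {"targets": [[60,0,0,-40,0,0,0.12],[80,0,0,-40,0,0,0.12],[85,0,0,-10,0,0,0.12],[85,0,0,0,0,0,0.12],[85,0,0,0,0,0,0.12]]}}

```text
t: 22.07
eef_pos: [0.5716, -0.0235, 0.2906]
eef_rot: [0.001, 0.978, 0.211, 0.002]
force: [0.7, 0.1, -1.3]
grip_width: 0.0849
```

Emit:
{"name": "arm_command", "arguments": {"targets": [[85,0,0,0,0,0,0.12],[85,0,0,0,0,0,0.12],[85,0,0,0,0,0,0.12],[85,0,0,0,0,0,0.07],[85,0,0,0,0,0,0]]}}

```text
t: 22.48
eef_pos: [0.5704, -0.0233, 0.288]
eef_rot: [0.0, 1.0, -0.0, -0.0]
force: [-1.4, -0.3, 0.6]
grip_width: 0.0852
```

```bash
python3 look.py w18; python3 -c "
from h import *
cv2.imwrite('pics/top2.png',manip.grab_frame('top'))"
```

```text
22.5333 [ 0.5704 -0.0232  0.288 ] [[1.0, 0.002, -0.0], [0.002, -1.0, -0.0], [-0.0, 0.0, -1.0]] [-0.16  0.06  1.68 -0.    1.4   1.41] 0.08509135838440307 [ 0.1  0.6 -0.5]
```

View pics/w18.png

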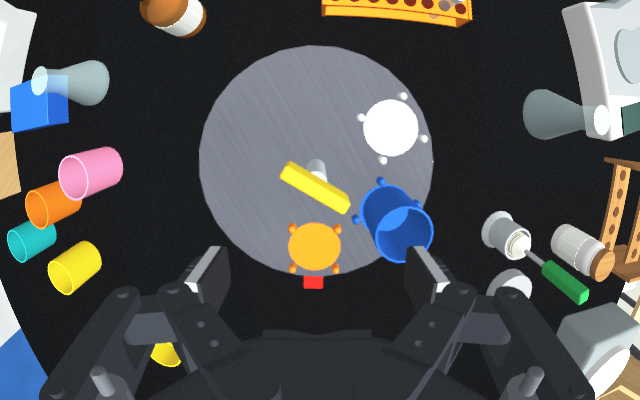

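View pics/top2.png

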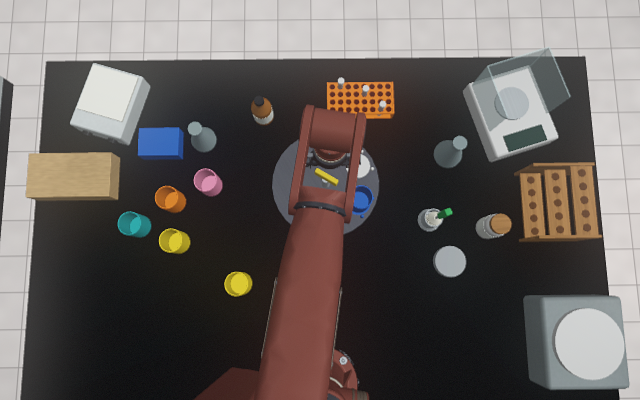

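Emit:
{"name": "arm_command", "arguments": {"targets": [[85,-3,-30,0,0,0,0],[85,-4,-40,0,0,0,0],[85,-4,-40,0,0,0,0],[85,-4,-40,0,0,0,0],[85,-4,-40,0,0,0,0]]}}

```text
t: 23.0
eef_pos: [0.5511, 0.1686, 0.2884]
eef_rot: [0.0, 1.0, 0.001, 0.0]
force: [0.2, 1.2, -0.3]
grip_width: 0.0851
```

Emit:
{"name": "arm_command", "arguments": {"targets": [[85,-5,-40,0,0,0,0],[85,-5,-40,0,0,0,0],[85,-5,-40,0,0,0,0],[85,-5,-40,0,0,0,0],[85,-5,-40,0,0,0,0]]}}

```text
t: 23.42
eef_pos: [0.5258, 0.369, 0.2883]
eef_rot: [0.0, 1.0, 0.001, 0.0]
force: [0.9, 0.1, -0.1]
grip_width: 0.0853
```

Emit:
{"name": "arm_command", "arguments": {"targets": [[85,0,-30,0,0,0,0],[85,0,-20,0,0,0,0],[85,0,0,0,0,0,0],[85,0,0,0,0,0,0]]}}

```text
t: 23.75
eef_pos: [0.5258, 0.418, 0.2877]
eef_rot: [0.001, 1.0, 0.002, -0.0]
force: [0.0, 0.1, 0.6]
grip_width: 0.0852
```

```bash
python3 look.py w19
```

```text
23.8 [0.5261 0.417  0.2878] [[1.0, 0.002, -0.0], [0.002, -1.0, -0.001], [-0.0, 0.001, -1.0]] [ 0.57  0.28  1.43 -0.    1.43  2.13] 0.08492701100720008 [-0.4 -0.3  0.5]
```

View pics/w19.png

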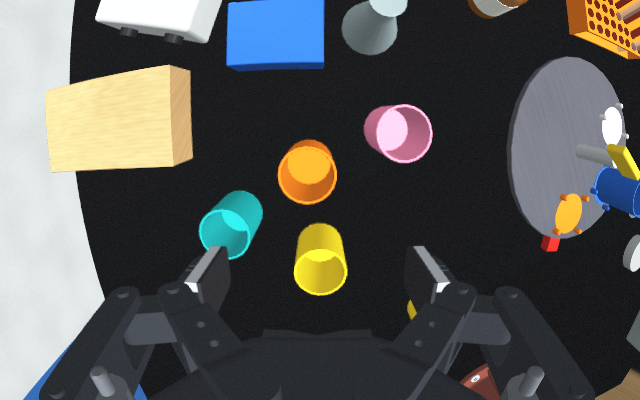

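```bash
python3 - <<'E'
from h import *
import pickle
i=pickle.load(open("w19.pkl","rb"))
for n,u,v in [("or",307.5,174),("pink",404,133),("yel",320,272),("teal",226,234)]: print(n,onz("wrist",u,v,.095,i).round(4))
E
```

```text
or [0.5292 0.4269 0.095 ]
pink [0.5767 0.3206 0.095 ]
yel [0.4075 0.4122 0.095 ]
teal [0.4566 0.5254 0.095 ]
```

Emit:
{"name": "arm_command", "arguments": {"targets": [[85,1,-10,25,0,0,0],[85,0,0,40,0,0,0],[85,0,0,40,0,0,0],[85,0,0,40,0,0,0],[85,0,0,30,0,0,0]]}}

```text
t: 24.22
eef_pos: [0.5262, 0.4243, 0.1097]
eef_rot: [0.001, 1.0, -0.0, -0.002]
force: [-1.4, -0.3, -1.1]
grip_width: 0.085
```

Emit:
{"name": "arm_command", "arguments": {"targets": [[85,0,0,30,0,0,0],[85,0,0,20,0,0,0],[85,0,0,8,0,0,0],[85,0,0,0,0,0,0],[85,0,0,0,0,0,0]]}}

```text
t: 24.63
eef_pos: [0.528, 0.4266, 0.0561]
eef_rot: [-0.0, 1.0, -0.0, 0.0]
force: [0.2, -0.4, 0.2]
grip_width: 0.0853
```

```bash
python3 look.py w20
```

```text
24.6833 [0.5288 0.4274 0.0574] [[1.0, 0.0, 0.003], [0.0, -1.0, 0.002], [0.003, -0.002, -1.0]] [ 0.58  0.51  1.58 -0.    1.05  2.15] 0.08461137629263642 [-0.5 -0.4  0.9]
```

View pics/w20.png

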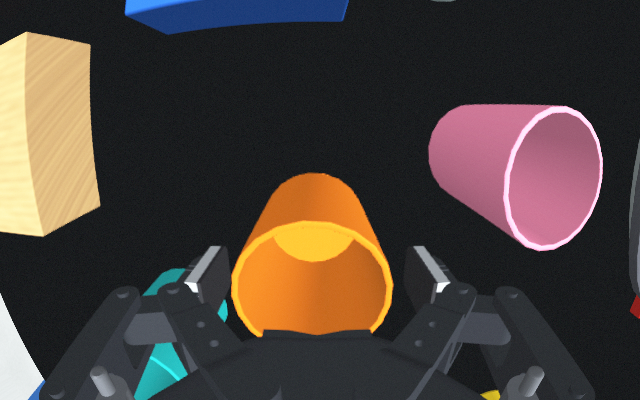

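Emit:
{"name": "arm_command", "arguments": {"targets": [[85,2,-2,0,0,0,0],[70,0,0,0,0,0,0],[60,0,0,0,0,0,0],[55,0,0,0,0,0,0],[55,0,0,0,0,0,0]], "newtons": 30}}

```text
t: 25.1
eef_pos: [0.5308, 0.43, 0.058]
eef_rot: [-0.001, 1.0, 0.001, 0.002]
force: [-0.2, -1.5, 6.4]
grip_width: 0.0663
```

Emit:
{"name": "arm_command", "arguments": {"targets": [[55,0,0,0,0,0,0],[55,0,0,0,0,0,0],[55,0,0,0,0,0,0]]}}

```text
t: 25.35
eef_pos: [0.5308, 0.43, 0.0579]
eef_rot: [-0.001, 1.0, 0.001, 0.002]
force: [-0.4, -1.4, 6.0]
grip_width: 0.0663
```

Emit:
{"name": "arm_command", "arguments": {"targets": [[55,0,0,-15,0,0,0],[55,0,0,-35,0,0,0],[55,0,0,-40,0,0,0],[55,0,0,-40,0,0,0],[55,-5,20,-10,0,0,0]]}}

```text
t: 25.77
eef_pos: [0.5281, 0.4145, 0.2052]
eef_rot: [-0.005, 1.0, 0.002, 0.007]
force: [1.4, 0.5, 0.6]
grip_width: 0.0662
```

Emit:
{"name": "arm_command", "arguments": {"targets": [[55,-6,35,0,0,0,0],[55,-6,40,0,0,0,0],[55,-6,40,0,0,0,0],[55,-6,40,0,0,0,0],[55,-6,40,0,0,0,0]]}}

```text
t: 26.18
eef_pos: [0.4931, 0.2128, 0.1956]
eef_rot: [-0.0, 1.0, 0.001, -0.0]
force: [0.2, -0.7, -1.1]
grip_width: 0.0665
```

Emit:
{"name": "arm_command", "arguments": {"targets": [[55,-6,40,0,0,0,0],[55,-6,40,0,0,0,0],[55,-6,40,0,0,0,0],[55,-6,40,0,0,0,0],[55,-6,35,0,0,0,0]]}}

```text
t: 26.6
eef_pos: [0.4634, 0.0174, 0.1958]
eef_rot: [0.0, 1.0, 0.0, 0.0]
force: [1.3, -0.3, -2.0]
grip_width: 0.0664
```

Emit:
{"name": "arm_command", "arguments": {"targets": [[55,-2,25,0,0,0,0],[55,0,15,0,0,0,0],[55,0,0,0,0,0,0],[55,0,0,0,0,0,0]]}}

```text
t: 26.93
eef_pos: [0.4622, -0.021, 0.1956]
eef_rot: [-0.0, 1.0, -0.001, 0.0]
force: [0.2, 0.9, -2.7]
grip_width: 0.0665
```

```bash
python3 look.py w21
```

```text
26.9833 [ 0.4623 -0.0203  0.1955] [[1.0, 0.0, 0.0], [0.0, -1.0, 0.001], [0.0, -0.001, -1.0]] [-0.2  -0.1   2.02  0.    1.23  1.37] 0.0664388613686747 [-0.1  0.7 -1.6]
```

View pics/w21.png

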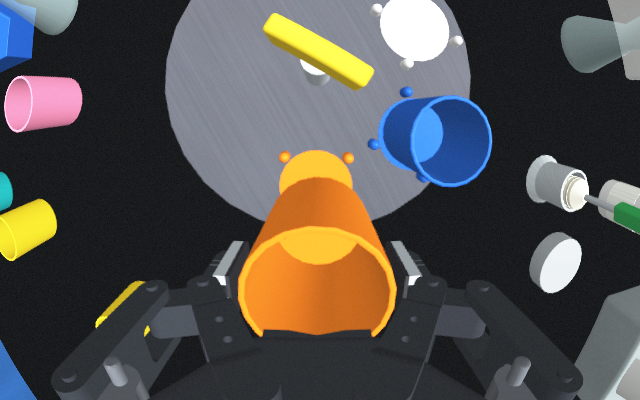

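Emit:
{"name": "arm_command", "arguments": {"targets": [[55,1,0,20,0,0,0],[55,0,0,30,0,0,0],[55,0,0,20,0,0,0],[55,0,0,15,0,0,0],[55,0,0,7,0,0,0]]}}

```text
t: 27.4
eef_pos: [0.4613, -0.0189, 0.1007]
eef_rot: [-0.001, 1.0, 0.001, -0.003]
force: [0.0, -0.3, -2.0]
grip_width: 0.0664
```

Emit:
{"name": "arm_command", "arguments": {"targets": [[55,0,0,3,0,0,0],[55,0,0,1,0,0,0],[55,0,0,0,0,0,0],[55,0,0,0,0,0,0]]}}

```text
t: 27.73
eef_pos: [0.4647, -0.0207, 0.1006]
eef_rot: [0.0, 1.0, 0.001, 0.001]
force: [-0.3, -0.7, -2.4]
grip_width: 0.0662
```

```bash
python3 look.py w22
```

```text
27.7833 [ 0.4647 -0.0208  0.1006] [[1.0, 0.001, 0.003], [0.001, -1.0, -0.0], [0.003, 0.0, -1.0]] [-0.2   0.03  2.09  0.    1.02  1.37] 0.0664135674627912 [-0.5  0.1 -2.2]
```

View pics/w22.png

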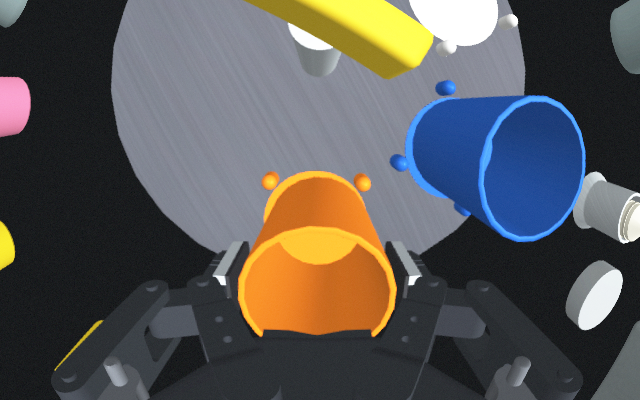

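In the nest, about 2 mm above its floor. Lower and release.

Emit:
{"name": "arm_command", "arguments": {"targets": [[55,0,0,2,0,0,0],[55,0,0,0,0,0,0],[70,0,0,0,0,0,0],[85,0,0,0,0,0,0],[85,0,0,0,0,0,0]]}}

```text
t: 28.2
eef_pos: [0.4638, -0.0209, 0.0977]
eef_rot: [0.0, 1.0, 0.0, 0.0]
force: [-0.3, 0.0, -0.4]
grip_width: 0.0852
```

Emit:
{"name": "arm_command", "arguments": {"targets": [[85,0,0,-20,0,0,0],[85,0,0,-40,0,0,0],[85,0,0,-40,0,0,0],[85,0,0,-40,0,0,0],[85,0,0,-40,0,0,0]]}}

```text
t: 28.62
eef_pos: [0.463, -0.0207, 0.2792]
eef_rot: [-0.0, 1.0, 0.0, -0.0]
force: [1.0, 0.5, -0.8]
grip_width: 0.0846
```

```bash
python3 look.py w23
```

```text
28.6667 [ 0.4682 -0.0217  0.2892] [[1.0, 0.001, 0.016], [0.001, -1.0, -0.003], [0.016, 0.003, -1.0]] [-0.2  -0.18  1.91  0.    1.4   1.37] 0.08529726306729854 [ 2.2 -0.1  5.7]
```

View pics/w23.png

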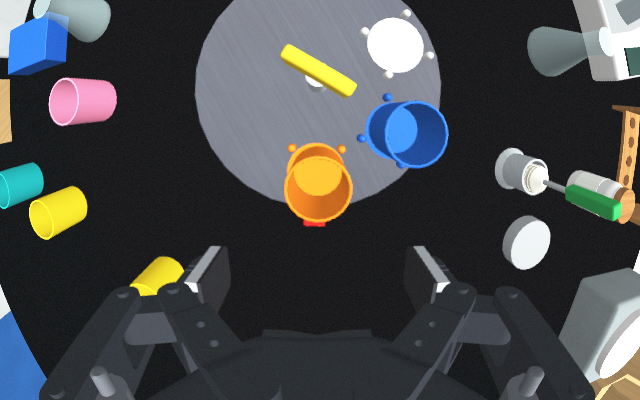

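Emit:
{"name": "arm_command", "arguments": {"targets": [[85,0,30,0,0,0,0],[85,0,40,0,0,0,0],[85,0,40,0,0,0,0],[85,0,40,0,0,0,0],[85,0,40,0,0,0,0]]}}

```text
t: 29.08
eef_pos: [0.4634, -0.2125, 0.2774]
eef_rot: [0.0, 1.0, 0.001, 0.0]
force: [0.9, 0.4, 0.6]
grip_width: 0.085
```

Emit:
{"name": "arm_command", "arguments": {"targets": [[85,0,40,0,0,0,0],[70,0,40,0,0,0,0],[60,0,30,0,0,0,-0.1],[60,0,10,0,0,0,-0.12],[60,0,0,0,0,0,-0.12]]}}

```text
t: 29.5
eef_pos: [0.4643, -0.3341, 0.2768]
eef_rot: [0.0, 0.985, 0.171, -0.0]
force: [0.4, 1.2, 0.5]
grip_width: 0.06
```

Emit:
{"name": "arm_command", "arguments": {"targets": [[60,0,0,0,0,0,0],[60,0,0,0,0,0,0],[60,0,0,0,0,0,0]]}}

```text
t: 29.75
eef_pos: [0.4647, -0.3303, 0.2771]
eef_rot: [-0.0, 0.986, 0.169, -0.0]
force: [0.2, -0.0, 0.0]
grip_width: 0.06
```

```bash
python3 look.py w24
```

```text
29.8 [ 0.4648 -0.3301  0.2772] [[0.943, 0.333, -0.0], [0.333, -0.943, 0.0], [-0.0, -0.0, -1.0]] [-0.74  0.07  1.7   0.    1.38  0.49] 0.05991345304314216 [-0.1 -0.2 -1.2]
```

View pics/w24.png

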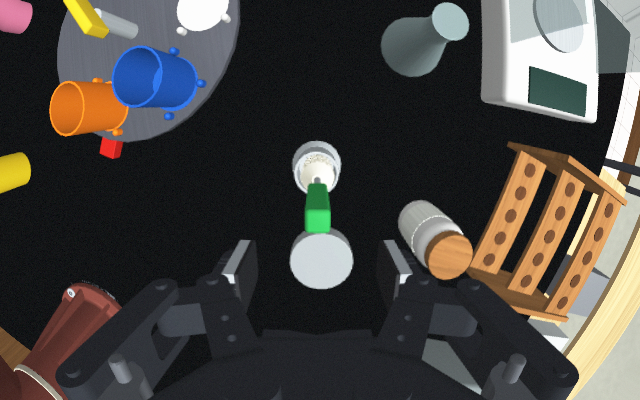

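Emit:
{"name": "arm_command", "arguments": {"targets": [[60,2,0,20,0,0,0],[60,0,0,35,0,0,0],[60,0,0,30,0,0,0],[60,0,0,18,0,0,0],[60,0,0,0,0,0,0]]}}

```text
t: 30.22
eef_pos: [0.4637, -0.3266, 0.1688]
eef_rot: [-0.004, 0.986, 0.169, -0.003]
force: [-0.7, 0.5, -1.0]
grip_width: 0.0599
```

Emit:
{"name": "arm_command", "arguments": {"targets": [[60,0,0,0,0,0,0],[60,0,0,0,0,0,0],[60,0,0,0,0,0,0]]}}

```text
t: 30.47
eef_pos: [0.4681, -0.3311, 0.177]
eef_rot: [0.002, 0.986, 0.17, 0.001]
force: [1.1, -0.9, 0.3]
grip_width: 0.0602
```

```bash
python3 look.py w25
```

```text
30.5167 [ 0.468  -0.3311  0.1769] [[0.942, 0.334, 0.003], [0.334, -0.942, -0.003], [0.002, 0.004, -1.0]] [-0.74  0.16  1.79  0.    1.19  0.49] 0.059913789222949675 [-0.4  0.7  0. ]
```

View pics/w25.png

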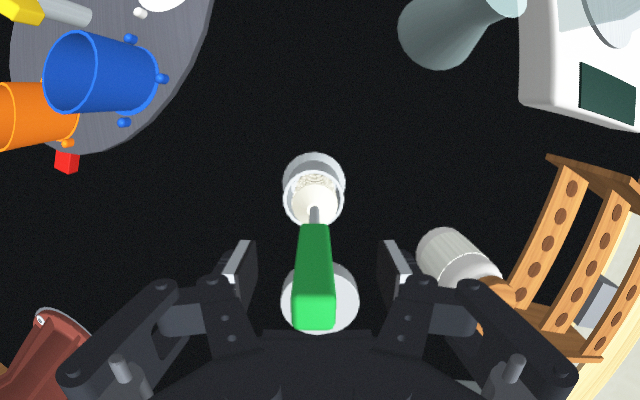

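Emit:
{"name": "arm_command", "arguments": {"targets": [[40,0,-1,3,0,0,0],[20,0,0,0,0,0,0],[10,0,0,0,0,0,0],[10,0,0,0,0,0,0],[10,0,0,0,0,0,0]], "newtons": 60}}

```text
t: 30.93
eef_pos: [0.4665, -0.3294, 0.1717]
eef_rot: [0.0, 0.986, 0.17, 0.0]
force: [-0.2, -0.5, 1.7]
grip_width: 0.0171
```

Emit:
{"name": "arm_command", "arguments": {"targets": [[10,0,0,0,0,0,0],[10,0,0,0,0,0,0],[10,0,0,0,0,0,0]]}}

```text
t: 31.18
eef_pos: [0.4665, -0.3294, 0.1717]
eef_rot: [0.0, 0.986, 0.17, 0.0]
force: [-0.4, 0.9, 2.3]
grip_width: 0.0174
```

Emit:
{"name": "arm_command", "arguments": {"targets": [[10,0,0,-10,0,0,0],[10,0,0,-20,0,0,0],[10,0,0,-35,0,0,0],[10,0,0,-40,0,0,0],[10,0,0,-40,0,0,0]]}}

```text
t: 31.6
eef_pos: [0.4654, -0.3282, 0.3168]
eef_rot: [-0.001, 0.986, 0.17, -0.001]
force: [0.5, -0.5, -1.3]
grip_width: 0.0176
```

Emit:
{"name": "arm_command", "arguments": {"targets": [[10,0,0,-15,0,0,0.1],[10,0,0,0,0,0,0.12],[10,0,0,0,0,0,0.12],[10,0,-20,0,0,0,0],[10,0,-35,0,0,0,0]]}}

```text
t: 32.02
eef_pos: [0.4657, -0.2758, 0.3312]
eef_rot: [0.0, 1.0, -0.002, -0.0]
force: [0.4, 1.3, -1.1]
grip_width: 0.0175
```

Emit:
{"name": "arm_command", "arguments": {"targets": [[10,0,-40,0,0,0,0],[10,0,-40,0,0,0,0],[10,0,-40,0,0,0,0],[10,0,-40,0,0,0,0],[10,0,-40,0,0,0,0]]}}

```text
t: 32.43
eef_pos: [0.4652, -0.0722, 0.3314]
eef_rot: [-0.0, 1.0, 0.0, -0.0]
force: [1.2, 0.3, -0.5]
grip_width: 0.0174
```

Emit:
{"name": "arm_command", "arguments": {"targets": [[10,0,-35,0,0,0,0],[10,0,-18,0,0,0,0],[10,0,0,0,0,0,0],[10,0,0,0,0,0,0],[10,0,0,0,0,0,0]]}}

```text
t: 32.85
eef_pos: [0.4659, -0.0217, 0.3313]
eef_rot: [0.0, 1.0, 0.0, -0.0]
force: [1.1, 0.1, -0.4]
grip_width: 0.0172
```

```bash
python3 look.py w26
```

```text
32.9 [ 0.466  -0.022   0.3313] [[1.0, -0.0, -0.0], [-0.0, -1.0, -0.001], [-0.0, 0.001, -1.0]] [-0.2  -0.2   1.85 -0.    1.49  1.37] 0.017211163632984177 [ 1.1  0.4 -0.7]
```

View pics/w26.png

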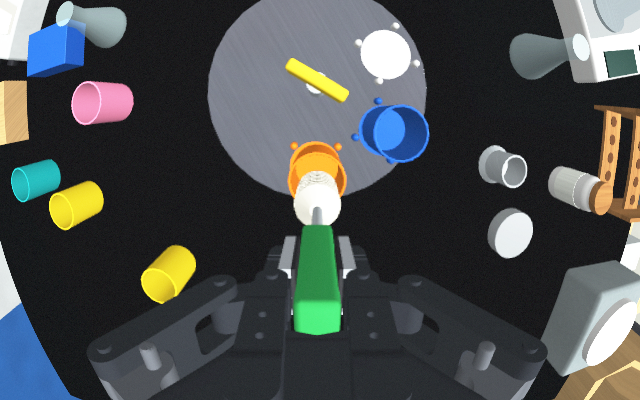

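Emit:
{"name": "arm_command", "arguments": {"targets": [[10,-1,0,25,0,0,0],[10,0,0,35,0,0,0],[10,0,0,30,0,0,0],[10,0,0,20,0,0,0],[10,0,0,5,0,0,0]]}}

```text
t: 33.32
eef_pos: [0.4618, -0.0219, 0.2115]
eef_rot: [-0.001, 1.0, -0.001, -0.005]
force: [-0.8, -0.8, -1.1]
grip_width: 0.0174
```

Emit:
{"name": "arm_command", "arguments": {"targets": [[10,0,0,4,0,0,0],[10,0,0,3,0,0,0],[10,0,0,1,0,0,0],[10,0,0,0,0,0,0]]}}

```text
t: 33.65
eef_pos: [0.4665, -0.0218, 0.2107]
eef_rot: [0.001, 1.0, 0.0, 0.002]
force: [-0.5, -0.7, 3.6]
grip_width: 0.0173
```

```bash
python3 look.py w27
```

```text
33.7 [ 0.4665 -0.0217  0.2107] [[1.0, 0.0, 0.004], [0.0, -1.0, -0.001], [0.004, 0.001, -1.0]] [-0.2  -0.11  2.   -0.    1.25  1.37] 0.017135281023219043 [-1.7  0.5  4.3]
```

View pics/w27.png

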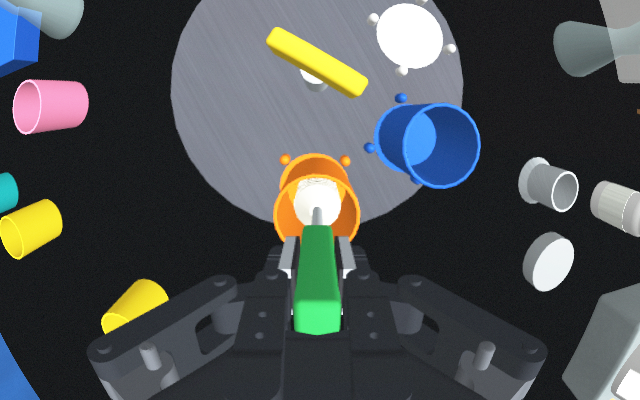

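Contact on the floor. Stroke up and down again.

Emit:
{"name": "arm_command", "arguments": {"targets": [[10,0,0,1,0,0,0],[10,0,0,0,0,0,0],[10,0,0,-25,0,0,0],[10,0,0,-25,0,0,0],[10,0,0,-15,0,0,0]]}}

```text
t: 34.12
eef_pos: [0.4666, -0.0213, 0.2754]
eef_rot: [0.0, 1.0, 0.0, 0.003]
force: [0.2, -0.2, -1.3]
grip_width: 0.0172
```

Emit:
{"name": "arm_command", "arguments": {"targets": [[10,0,0,0,0,0,0],[10,0,0,0,0,0,0],[10,0,0,20,0,0,0],[10,0,0,20,0,0,0],[10,0,0,15,0,0,0]]}}

```text
t: 34.53
eef_pos: [0.4634, -0.0207, 0.2141]
eef_rot: [-0.0, 1.0, 0.0, -0.002]
force: [0.1, 0.1, -0.5]
grip_width: 0.0171
```

Emit:
{"name": "arm_command", "arguments": {"targets": [[10,0,0,7,0,0,0],[10,0,0,3,0,0,0],[10,0,0,1,0,0,0],[10,0,0,0,0,0,0]]}}

```text
t: 34.87
eef_pos: [0.4668, -0.0216, 0.2101]
eef_rot: [0.001, 1.0, 0.001, 0.002]
force: [-3.4, 0.5, 18.2]
grip_width: 0.017
```

Emit:
{"name": "arm_command", "arguments": {"targets": [[10,0,0,-20,0,0,0],[10,0,0,-35,0,0,0],[10,0,0,-40,0,0,0],[10,0,0,-30,0,0,0],[10,0,20,0,0,0,0]]}}

```text
t: 35.28
eef_pos: [0.4682, -0.0397, 0.3381]
eef_rot: [0.0, 1.0, 0.002, 0.006]
force: [0.6, -0.9, -0.0]
grip_width: 0.0174
```

Emit:
{"name": "arm_command", "arguments": {"targets": [[10,0,35,0,0,0,0],[10,0,40,0,0,0,0],[10,0,40,0,0,0,0],[10,0,40,0,0,0,0],[10,0,40,0,0,0,0]]}}

```text
t: 35.7
eef_pos: [0.4644, -0.2375, 0.3294]
eef_rot: [-0.001, 1.0, 0.001, -0.001]
force: [0.6, 0.1, -0.7]
grip_width: 0.0174
```

Emit:
{"name": "arm_command", "arguments": {"targets": [[10,0,40,0,0,0,0],[10,0,34,0,0,0,0],[10,0,20,0,0,0,-0.1],[10,0,0,0,0,0,-0.12],[10,0,0,0,0,0,-0.12]]}}

```text
t: 36.12
eef_pos: [0.4643, -0.3313, 0.3285]
eef_rot: [-0.002, 0.985, 0.171, -0.001]
force: [-0.4, 0.6, -1.5]
grip_width: 0.0175
```

Emit:
{"name": "arm_command", "arguments": {"targets": [[10,0,0,20,0,0,0],[10,0,0,35,0,0,0],[10,0,0,25,0,0,0],[10,0,0,10,0,0,0],[10,0,0,0,0,0,0]]}}

```text
t: 36.53
eef_pos: [0.4629, -0.3279, 0.2358]
eef_rot: [-0.004, 0.986, 0.17, -0.003]
force: [-0.6, -0.2, -1.1]
grip_width: 0.0174
```

Emit:
{"name": "arm_command", "arguments": {"targets": [[10,0,0,0,0,0,0],[10,0,0,0,0,0,0],[10,0,0,0,0,0,0],[10,0,0,0,0,0,0]]}}

```text
t: 36.87
eef_pos: [0.4663, -0.331, 0.2436]
eef_rot: [0.002, 0.986, 0.17, 0.001]
force: [0.1, 0.9, -0.8]
grip_width: 0.0173
```

```bash
python3 look.py w28; python3 -c "
from h import *
crop(cv2.imread('pics/w28.png'),260,120,110,110,6,'c28.png')"
```

```text
36.9167 [ 0.4661 -0.3308  0.2433] [[0.942, 0.334, 0.003], [0.334, -0.942, -0.002], [0.002, 0.003, -1.0]] [-0.74  0.09  1.73 -0.    1.31  0.49] 0.017032844719202404 [ 0.2  0.7 -1. ]
```

View pics/c28.png

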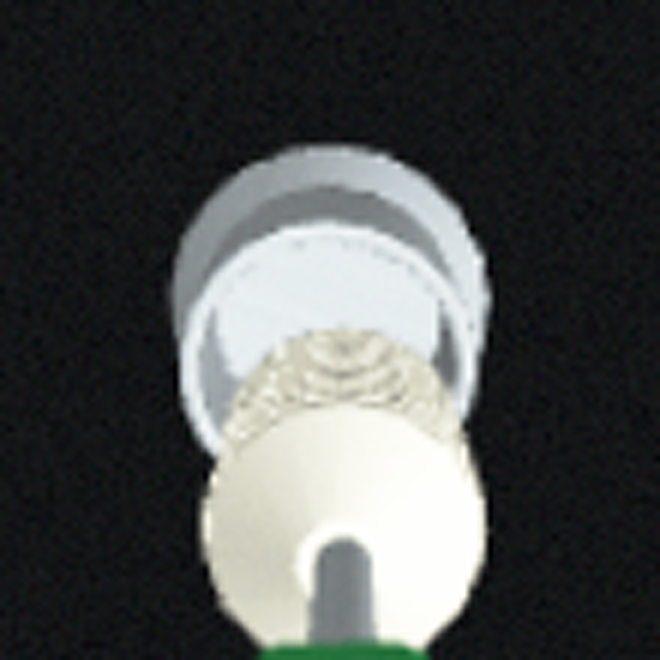

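```bash
python3 - <<'E'
from h import *
import pickle
for n,end in(("w13",.0768),("w28",.0776)):
    i=pickle.load(open(n+".pkl","rb"))
    im=cv2.imread(f'pics/{n}.png')
    yaw=np.radians(19.5); tx=np.array([np.cos(yaw),np.sin(yaw)]);ty=np.array([np.sin(yaw),-np.cos(yaw)])
    # pot rim top point and head end: fit offsets
    import itertools
    f=lambda u,v,z: onz("wrist",260+(u+.5)/6-.5,120+(v+.5)/6-.5,z,i)[:2]
    if n=="w28": rim=[(183,370),(475,365),(329,222)]; he=(340,328); sh=[(203,520),(487,520)]
    else: rim=[(175,360),(468,355),(322,233)]; he=(335,308); sh=[(200,500),(483,500)]
    top=f(*rim[2],.065); print(n,"pot center x-tool:",top@tx-.0265,"y:",f(*rim[0],.065)@ty/2+f(*rim[1],.065)@ty/2)
    # head visible top contour: cylinder front edge: either end chamfer (r=14 at end) 
    for r,dz in((.014,0),(.019,.006)):
        h=f(*he,end+dz); print("  head x-tool",h@tx-r)
    print("  head y", (f(*sh[0],end+.07)@ty+f(*sh[1],end+.07)@ty)/2, f(*he,end)@ty)
E
```

```text
w13 pot center x-tool: 0.3272771844395039 y: 0.46755874336295133
  head x-tool 0.3286175540068392
  head x-tool 0.3247309873165579
  head y 0.4710061636931212 0.470007060693727
w28 pot center x-tool: 0.3273839858033923 y: 0.4670805385078784
  head x-tool 0.3235398016222135
  head x-tool 0.3197155372608904
  head y 0.4695422190441039 0.4690126742416298
```

Emit:
{"name": "arm_command", "arguments": {"targets": [[10,5,-2,0,0,0,0],[10,0,0,0,0,0,0],[10,0,0,0,0,0,0],[10,0,0,0,0,0,0],[10,0,0,0,0,0,0]]}}

```text
t: 37.33
eef_pos: [0.4693, -0.3265, 0.2412]
eef_rot: [-0.0, 0.986, 0.17, -0.0]
force: [0.4, 0.1, -0.3]
grip_width: 0.0171
```

```bash
python3 look.py w29; python3 -c "
from h import *
crop(cv2.imread('pics/w29.png'),260,120,110,110,6,'c29.png')
im=manip.grab_frame('scene');crop(im,150,130,130,120,5,'s3.png')"
```

```text
37.3833 [ 0.4693 -0.3265  0.2412] [[0.942, 0.334, -0.0], [0.334, -0.942, 0.0], [-0.0, -0.0, -1.0]] [-0.73  0.1   1.73 -0.    1.31  0.5 ] 0.01723649359318757 [ 0.1  0.3 -0.7]
```

View pics/c29.png

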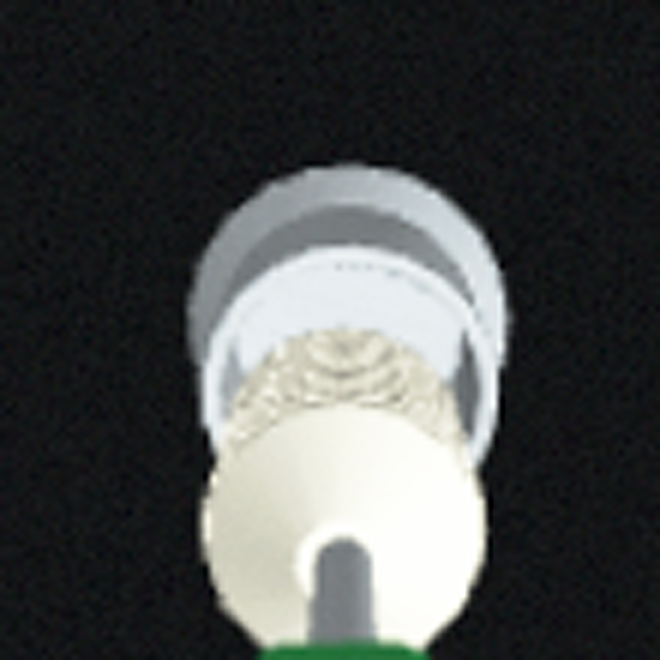

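View pics/s3.png

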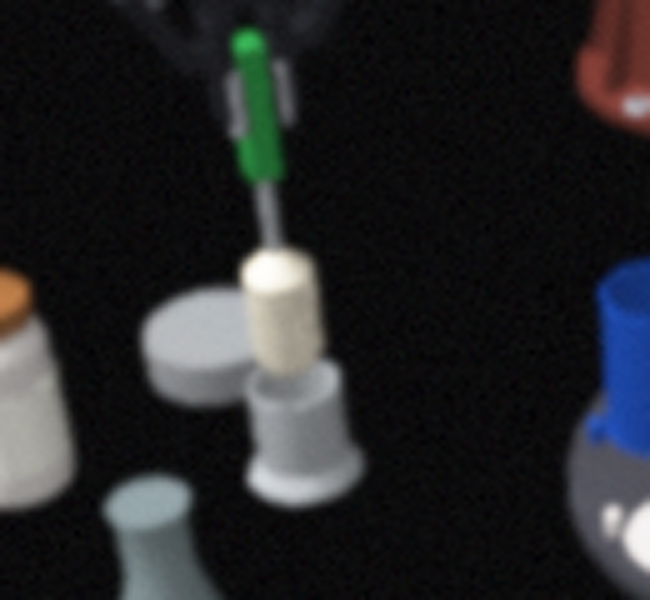

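Emit:
{"name": "arm_command", "arguments": {"targets": [[10,1,1,0,0,0,0],[10,0,0,10,0,0,0],[10,0,0,10,0,0,0],[10,0,0,10,0,0,0],[10,0,0,0,0,0,0]]}}

```text
t: 37.85
eef_pos: [0.4695, -0.3259, 0.2075]
eef_rot: [-0.002, 0.986, 0.169, -0.001]
force: [0.6, 0.7, -3.0]
grip_width: 0.0172
```

Emit:
{"name": "arm_command", "arguments": {"targets": [[10,0,0,10,0,0,0],[10,0,0,10,0,0,0],[10,0,0,10,0,0,0],[10,0,0,5,0,0,0],[10,0,0,0,0,0,0]]}}

```text
t: 38.27
eef_pos: [0.4698, -0.3263, 0.174]
eef_rot: [-0.001, 0.986, 0.17, -0.001]
force: [0.3, 0.7, -1.1]
grip_width: 0.0172
```

Free all the way in; seat, release, retreat and go to the handle.

Emit:
{"name": "arm_command", "arguments": {"targets": [[10,0,0,2,0,0,0],[10,0,0,0,0,0,0],[25,0,0,0,0,0,0],[50,0,0,0,0,0,0],[60,0,0,0,0,0,0]]}}

```text
t: 38.68
eef_pos: [0.471, -0.3276, 0.1751]
eef_rot: [0.001, 0.986, 0.17, 0.0]
force: [0.4, -1.1, -0.3]
grip_width: 0.0482
```

Emit:
{"name": "arm_command", "arguments": {"targets": [[60,0,0,0,0,0,0],[60,0,0,-20,0,0,0],[60,0,0,-40,0,0,0],[60,0,0,-40,0,0,0.11],[60,0,0,-5,0,0,0.115]]}}

```text
t: 39.1
eef_pos: [0.4739, -0.33, 0.2888]
eef_rot: [0.005, 0.998, 0.055, 0.005]
force: [1.0, -1.3, 2.3]
grip_width: 0.0601
```

Emit:
{"name": "arm_command", "arguments": {"targets": [[60,0,0,0,0,0,0.115],[60,0,0,0,0,0,0],[60,0,0,0,0,0,0]]}}

```text
t: 39.35
eef_pos: [0.4705, -0.3271, 0.2793]
eef_rot: [-0.0, 1.0, 0.002, -0.0]
force: [-0.3, 0.3, 0.6]
grip_width: 0.0595
```

```bash
python3 look.py w30
```

```text
39.4 [ 0.4703 -0.3268  0.2786] [[1.0, 0.004, -0.001], [0.004, -1.0, 0.001], [-0.001, -0.001, -1.0]] [-0.73  0.07  1.69 -0.    1.38  0.84] 0.060070251295197205 [ 0.4 -0.3  0.5]
```

View pics/w30.png

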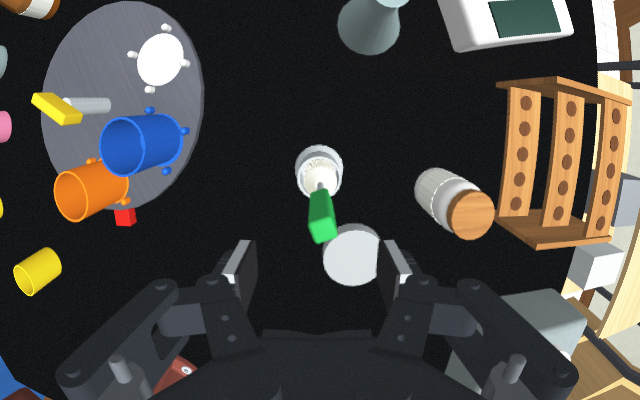

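Emit:
{"name": "arm_command", "arguments": {"targets": [[60,10,-20,0,0,0,0],[60,12,-36,0,0,0,0],[60,12,-36,0,0,0,0],[60,12,-36,0,0,0,0],[60,12,-36,0,0,0,0]]}}

```text
t: 39.82
eef_pos: [0.5282, -0.1614, 0.2781]
eef_rot: [-0.0, 1.0, 0.001, -0.001]
force: [0.9, -0.9, -0.4]
grip_width: 0.0601
```

Emit:
{"name": "arm_command", "arguments": {"targets": [[60,12,-36,0,0,0,0],[60,12,-36,0,0,0,0],[60,10,-36,0,0,0,0],[60,5,-25,0,0,0,0],[60,0,0,0,0,0,-0.12]]}}

```text
t: 40.23
eef_pos: [0.5674, -0.025, 0.2779]
eef_rot: [-0.002, 0.998, 0.065, -0.001]
force: [-1.1, -1.2, -0.6]
grip_width: 0.0602
```

Emit:
{"name": "arm_command", "arguments": {"targets": [[60,0,0,0,0,0,-0.12],[60,0,0,0,0,0,-0.12],[60,0,0,0,0,0,-0.12],[60,0,0,0,0,0,-0.12],[60,0,0,0,0,0,-0.12]]}}

```text
t: 40.65
eef_pos: [0.5667, -0.0299, 0.2779]
eef_rot: [-0.001, 0.934, 0.357, -0.001]
force: [0.8, -0.1, 0.4]
grip_width: 0.0597
```

Emit:
{"name": "arm_command", "arguments": {"targets": [[60,0,0,0,0,0,-0.12],[60,0,0,0,0,0,-0.12],[60,0,0,0,0,0,-0.06],[60,0,0,0,0,0,0],[60,0,0,0,0,0,0]]}}

```text
t: 41.07
eef_pos: [0.5669, -0.03, 0.2783]
eef_rot: [-0.001, 0.873, 0.488, -0.001]
force: [-0.1, -0.8, 0.2]
grip_width: 0.06
```

```bash
python3 look.py w31
```

```text
41.1167 [ 0.567  -0.03    0.2785] [[0.523, 0.852, -0.001], [0.852, -0.523, 0.0], [-0.001, -0.001, -1.0]] [-0.18  0.06  1.7  -0.    1.38  0.37] 0.059907027119104936 [-0.4  0.   0.9]
```

View pics/w31.png

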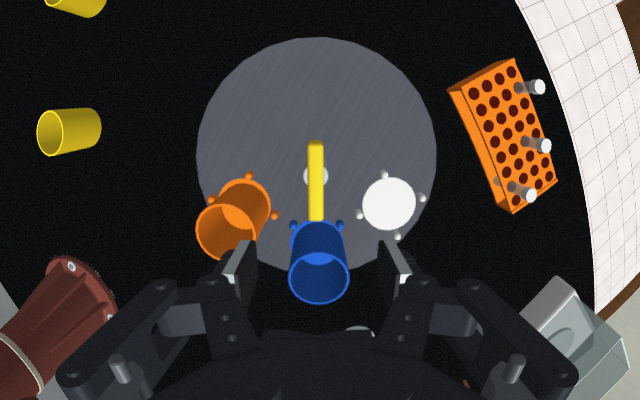

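Emit:
{"name": "arm_command", "arguments": {"targets": [[60,10,-1,10,0,0,0],[55,0,0,35,0,0,0],[50,0,0,40,0,0,0],[40,0,0,35,0,0,0],[40,0,0,20,0,0,0]]}}

```text
t: 41.53
eef_pos: [0.5685, -0.0197, 0.1336]
eef_rot: [-0.002, 0.873, 0.488, -0.003]
force: [-0.2, 0.1, -0.2]
grip_width: 0.0399
```

Emit:
{"name": "arm_command", "arguments": {"targets": [[40,0,0,2,0,0,0],[40,0,0,0,0,0,0],[40,0,0,0,0,0,0]]}}

```text
t: 41.78
eef_pos: [0.5729, -0.0209, 0.1384]
eef_rot: [0.001, 0.873, 0.489, 0.001]
force: [0.4, -0.7, -0.2]
grip_width: 0.0398
```

```bash
python3 look.py w32
```

```text
41.8333 [ 0.5736 -0.0211  0.1394] [[0.523, 0.853, 0.004], [0.853, -0.523, -0.001], [0.002, 0.004, -1.0]] [-0.16  0.2   1.81  0.    1.12  0.39] 0.04001370914937422 [ 0.6 -0.1  1. ]
```

View pics/w32.png

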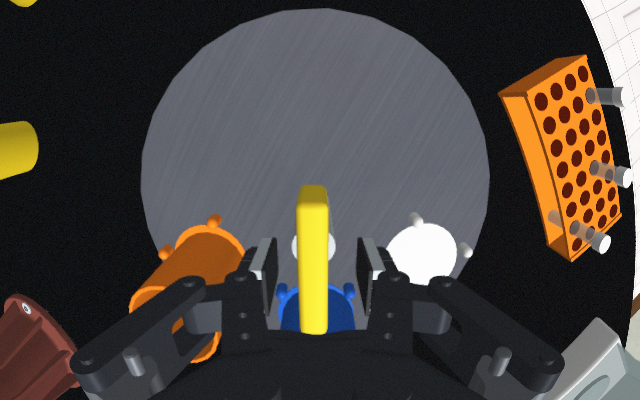

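Emit:
{"name": "arm_command", "arguments": {"targets": [[25,0,0,2,0,0,0],[8,0,0,0,0,0,0],[8,0,0,0,0,0,0],[8,0,0,0,0,0,0],[8,0,0,0,0,0,0]], "newtons": 50}}

```text
t: 42.25
eef_pos: [0.5712, -0.02, 0.1373]
eef_rot: [-0.001, 0.873, 0.488, -0.0]
force: [-5.1, 2.9, 6.4]
grip_width: 0.0128
```

Emit:
{"name": "arm_command", "arguments": {"targets": [[8,0,0,0,0,0,0.05],[8,0,0,0,0,0,0.1],[8,0,0,0,0,0,0.1],[8,0,0,0,0,0,0.1],[8,0,0,0,0,0,0.1]]}}

```text
t: 42.67
eef_pos: [0.5718, -0.0206, 0.1372]
eef_rot: [-0.0, 0.96, 0.28, 0.0]
force: [-2.3, 0.2, 3.8]
grip_width: 0.0135
```

Emit:
{"name": "arm_command", "arguments": {"targets": [[8,0,0,0,0,0,0.1],[8,0,0,0,0,0,0.1],[8,0,0,0,0,0,0.1],[8,0,0,0,0,0,0.1],[8,0,0,0,0,0,0.1]]}}

```text
t: 43.08
eef_pos: [0.5722, -0.0215, 0.1373]
eef_rot: [0.001, 0.999, 0.033, 0.001]
force: [-1.8, -1.4, 2.9]
grip_width: 0.013
```

Emit:
{"name": "arm_command", "arguments": {"targets": [[8,0,0,0,0,0,0.1],[8,0,0,0,0,0,0.1],[8,0,0,0,0,0,0.1],[8,0,0,0,0,0,0.1],[8,0,0,0,0,0,0.1]]}}

```text
t: 43.5
eef_pos: [0.572, -0.0225, 0.1372]
eef_rot: [0.001, 0.977, -0.214, 0.001]
force: [-2.3, -4.7, 3.8]
grip_width: 0.0128
```

```bash
python3 look.py w33
```

```text
43.55 [ 0.572  -0.0225  0.1373] [[0.905, -0.424, 0.001], [-0.424, -0.905, -0.003], [0.002, 0.002, -1.0]] [-0.16  0.2   1.82 -0.    1.12  1.85] 0.0132197265224454 [-2.9 -3.9  4.6]
```

View pics/w33.png

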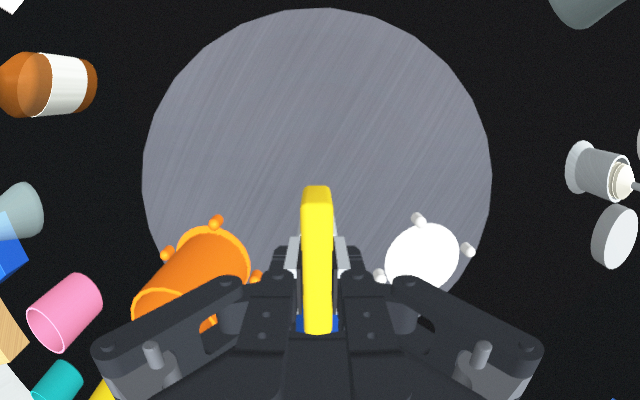

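Emit:
{"name": "arm_command", "arguments": {"targets": [[8,0,0,0,0,0,0.1],[8,0,0,0,0,0,0.1],[8,0,0,0,0,0,0.1],[8,0,0,0,0,0,0.1],[8,0,0,0,0,0,0.1]]}}

```text
t: 43.97
eef_pos: [0.5714, -0.0233, 0.1373]
eef_rot: [0.002, 0.893, -0.45, 0.001]
force: [-6.4, -6.1, 4.5]
grip_width: 0.013
```

Emit:
{"name": "arm_command", "arguments": {"targets": [[8,0,0,0,0,0,0.06],[8,0,0,0,0,0,0.04],[8,0,0,0,0,0,0],[8,0,0,0,0,0,0]]}}

```text
t: 44.3
eef_pos: [0.5712, -0.0234, 0.1372]
eef_rot: [0.002, 0.871, -0.492, 0.001]
force: [-6.2, -5.3, 5.0]
grip_width: 0.0131
```

Emit:
{"name": "arm_command", "arguments": {"targets": [[25,0,0,0,0,0,0],[40,0,0,0,0,0,0],[40,0,0,0,0,0,0],[40,0,0,0,0,0,0],[40,0,0,-25,0,0,0]]}}

```text
t: 44.72
eef_pos: [0.5677, -0.0201, 0.1552]
eef_rot: [0.002, 0.871, -0.492, -0.005]
force: [-0.6, 0.4, -0.3]
grip_width: 0.04
```

Emit:
{"name": "arm_command", "arguments": {"targets": [[40,0,0,-40,0,0,0],[40,0,0,-40,0,0,0],[50,0,0,-40,0,0,0],[60,0,0,0,0,0,-0.1],[60,0,0,0,0,0,-0.12]]}}

```text
t: 45.13
eef_pos: [0.5745, -0.0211, 0.2856]
eef_rot: [-0.001, 0.92, -0.391, 0.005]
force: [-0.6, -0.8, -1.1]
grip_width: 0.0604
```

Emit:
{"name": "arm_command", "arguments": {"targets": [[60,0,0,0,0,0,-0.12],[60,0,0,0,0,0,-0.12],[60,0,0,0,0,0,-0.12],[60,0,0,0,0,0,-0.12],[60,0,0,0,0,0,-0.12]]}}

```text
t: 45.55
eef_pos: [0.5719, -0.0207, 0.2803]
eef_rot: [-0.0, 0.995, -0.101, 0.0]
force: [-0.4, -0.2, 0.7]
grip_width: 0.0599
```

Emit:
{"name": "arm_command", "arguments": {"targets": [[60,-30,0,-20,0,0,-0.1],[60,-30,0,-20,0,0,-0.1],[60,0,0,0,0,0,0],[60,0,0,0,0,0,0],[60,0,0,0,0,0,0]]}}

```text
t: 45.97
eef_pos: [0.513, -0.0114, 0.3204]
eef_rot: [0.0, 1.0, -0.005, 0.001]
force: [0.1, 0.3, -0.2]
grip_width: 0.0602
```

```bash
python3 look.py w34
```

```text
46.0167 [ 0.5129 -0.0115  0.3196] [[1.0, -0.01, -0.0], [-0.01, -1.0, 0.0], [-0.0, -0.0, -1.0]] [-0.16 -0.09  1.77  0.    1.46  1.42] 0.0601640962578417 [0.5 0.1 0. ]
```

View pics/w34.png

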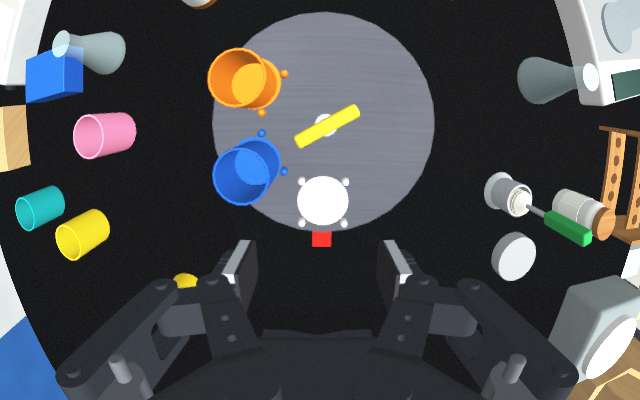

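Emit:
{"name": "arm_command", "arguments": {"targets": [[60,-10,40,0,0,0,0],[60,-10,40,0,0,0,0],[60,-10,40,0,0,0,0],[60,-10,40,0,0,0,0],[60,0,30,0,0,0,0]]}}

```text
t: 46.43
eef_pos: [0.4695, -0.2039, 0.3189]
eef_rot: [-0.0, 1.0, -0.006, -0.001]
force: [0.7, 1.0, 0.3]
grip_width: 0.0603
```

Emit:
{"name": "arm_command", "arguments": {"targets": [[60,0,0,0,0,0,0],[60,0,0,0,0,0,0],[60,0,0,0,0,0,0],[60,0,0,0,0,0,0],[60,0,0,0,0,0,0]]}}

```text
t: 46.85
eef_pos: [0.4712, -0.2, 0.3199]
eef_rot: [-0.0, 1.0, -0.004, -0.0]
force: [-0.3, -0.5, -0.2]
grip_width: 0.0601
```

```bash
python3 look.py w35; python3 - <<'E'
from h import *
import pickle
i=pickle.load(open("w34.pkl","rb"))
n=onz("wrist",323,201,.04,i);t=onz("wrist",322,240,.022,i)
a=onz("wrist",300,142,.16,i);b=onz("wrist",355,111,.16,i)
print(n,t,(a+b)/2,np.degrees(np.arctan2(*(b-a)[1::-1])))
im=manip.grab_frame("top");cv2.imwrite("pics/top3.png",im); crop(im,260,120,130,130,5,"c35.png")
cv2.imwrite("pics/scene3.png",cv2.resize(manip.grab_frame("scene"),(800,500)))
E
```

```text
46.9 [ 0.4712 -0.2     0.3201] [[1.0, -0.007, -0.0], [-0.007, -1.0, 0.0], [-0.0, -0.0, -1.0]] [-0.54 -0.09  1.77  0.    1.46  1.04] 0.06011935347896248 [ 0.1  0.3 -1.4]
[ 0.46054556 -0.0209033   0.04      ] [ 0.39268051 -0.01945053  0.022     ] [ 0.57037324 -0.02346977  0.16      ] -60.66280452655782
```

View pics/top3.png

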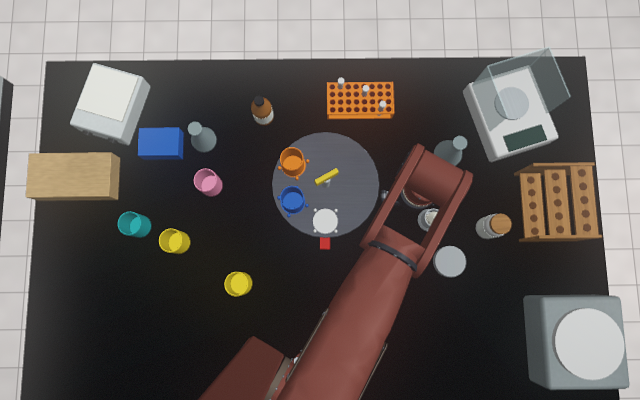

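View pics/c35.png

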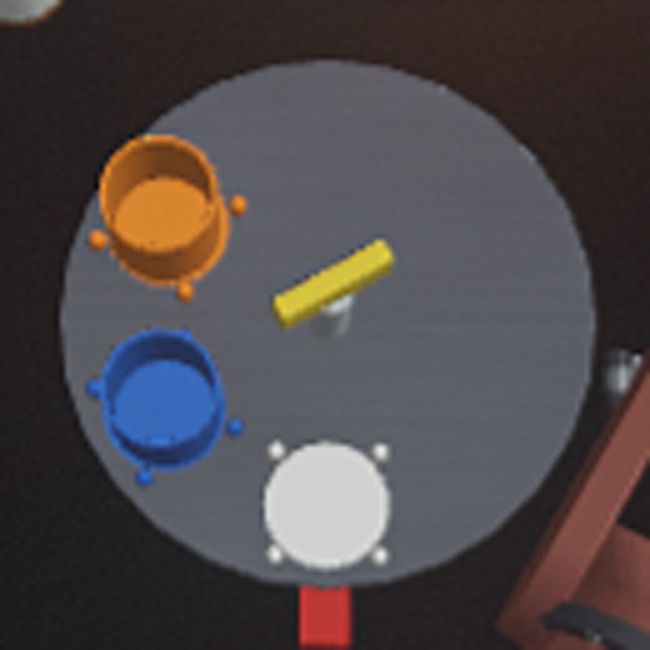

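View pics/scene3.png

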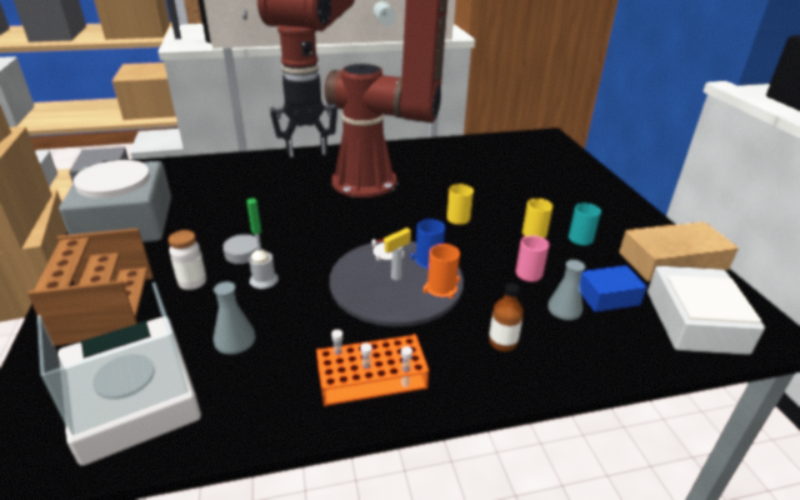

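```bash
python3 -c "
from plant import manip
print(manip.sign_off())"
```

```text
the job is handed in; nothing more can be done
None
```

The job is handed in after about 47 s of the 210 s allowed. The white beaker was not on the bench today, so I washed blue first and then orange.

- **Washing:** each beaker went into its own nest. It was brushed with that nest clicked in at the wash station. I brushed down to the floor, up about 65 mm, and down to the floor again. Contact was about 4–6 N on the first touch and 17–26 N on the second.
- **End state:** the last pictures show both beakers upright in their nests, the brush standing in its pot and the gripper clear of everything. The white nest is in line with the red tongue: the handle bar reads −60.7°, against about −61° expected. The look-alikes and other glassware looked unmoved in the last pictures, by eye.
- **Checks that disagreed:**
  - The top and wrist cameras differed by 2–4 mm, as did the arm's readings before it settled.
  - On the second return to the pot the brush sat about 5 mm off centre. I corrected this from a picture, and it went in without resistance.
  - At the very start the table was a few degrees off the blue click and swung home by itself.

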